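# Lay bridge girders on the abutment ledges and lock the jig

## Robot

A 6-joint arm with a two-finger parallel gripper is mounted at the origin on the work surface. World frame = base frame: x ahead of the robot, y to its left, z up, the work surface at z = 0. Lengths are in m, angles in degrees, forces in N, time in s.
With the tool pointing down it reaches from about 0.4 to 0.825 m from the base axis. Payload 7 kg.
Tool frame: the origin (TCP) lies on the centre line of the jaws, within the pads' length; the fingertips stand 22 mm ahead of it and the grasp point (between the pads) lies 3 mm ahead of it (ctrl.finger_overhang is the distance from the TCP to the fingertips, in m); z points along the fingers, y is the line along which they close (so a half turn about z gives the same grasp; the last joint's range is limited). The gripper opens to 88 mm and grips with 3 to 60 N. Pads are 19 mm wide; open, the fingers measure 130 mm over their backs; the gripper's body (78 mm by 193 mm) begins 47 mm behind the grasp point.
Start: joints at [84.288, 20.546, 0.682, 0, -70.136, -16.507], TCP at [0.255, 0.625, 0.249] pointing down, gripper open.
Joint ranges: [-176.03, 176.03], [-82.01, 121.73], [-58.28, 71.71], [-173.87, 95.51], [-174.79, -0.11], [-173.66, 173.66]. Speed limits (degrees/s): [136.94, 136.94, 172.46, 180, 180, 180].

## Interface

Orientations are given as [roll, pitch, yaw] about the fixed x, y, z axes, in that order (R = Rz(yaw) Ry(pitch) Rx(roll)).
In Python, from plant import ctrl gives the robot as it stands. The module is installed in compiled form; this text tells all that it offers.
- The arm moves only by the shell command python3 -m creep 'ROWS'. ROWS is JSON, a list of rows, each an object with "grip": the closure, from 0 (fully open) to 1 (shut); "delta_pos": the shift along the tool's x, y, z scaled (see below), a list of three; "rotation": the turn, a rotation vector about the tool's x, y, z scaled (see below), a list of three. A call has 1 to 5 rows; each row is the pose to reach, as a shift and turn from the pose commanded when the call began, along the tool's axes at that moment; what a row does not reach only later rows make up. The controller multiplies each number of a shift by 10 cm and each number of a turn by pi/2 rad. A row lasts 1/10 s, in which the tool goes at most 50 mm and 8.59 degrees, less where a joint would pass 70% of its speed; a pose out of reach is approached as far as the arm can. A call with a number of a shift or a turn outside -1 to 1 is refused whole. A call with a gripper value outside its range is refused whole. The fingers move at their own pace and stop on an object; the grip force is fixed at half the most. Time passes only in rows, so rows that repeat a pose let the fingers close. It gives the time, the measured TCP pose, the force, the opening and the grip force at its end, in the units of the state.
- ctrl.get_obs(): the state, without advancing time (a new reading comes with each control period).
- ctrl.snapshot(name): name is "scene" or "top" or "wrist"; returns a dict with "color" (400x640x3 uint8, red, green, blue), "intrinsics" (3x3 intrinsics, pixels), "distortion" ([k1, k2, p1, p2, k3] as OpenCV has them; the pictures are not rectified), "R" (3x3) and "t" (3): a world point X has camera coordinates R X + t. Camera axes: x right, y down, z forward; pixel columns grow to the right and rows downward; lengths in m; the calibration is good to about 2 mm. A picture is of the moment at which its call begins. There is no depth.
- ctrl.close_job(): hands the job in; it is judged then, once.
The state is a dict: "clock": time; "joint_pos": joint angles; "qvel": joint speeds; "tau": joint torques, N m; "tool_pos": TCP position; "orientation": TCP orientation; "force": force on the tool from outside, world axes, zero at the start; "moment": the same for the moment, N m; "opening": finger opening in m; "gripper_force": force on a finger pad.
Only numpy, scipy, OpenCV 4.12 (cv2) and the standard library are available. Lean on these libraries where they do the work, as an engineer would, in place of code of your own. Each camera call takes 0.05 s, during which the arm holds its last target. There are 200 camera calls.

## Task

Get the model bridge ready for gluing: flip the red cam lever over to free the clamped fence, draw the fence back, and lay every girder on the bench across the two narrow bearing ledges of the jig, each with both ends down on the ledges between the low end walls. Then push the fence up so that the girders lie snugly side by side against the steel stop with no gaps, flip the lever back fully to lock it, and leave the house, wagon, glue bottle and paint pot where they stand.

Things in the scene. Friction and masses are not known exactly. Their poses are not given: they have to be found in the camera images.
- jig: fixed jig; origin under its 250 (x) by 330 (y) by 12 mm base board, at the centre. Two stone abutments run along y from -150 to 100 mm: bearing ledges 18 mm wide (|x| 68 to 86), 70 mm high, with end walls outside (|x| 86 to 96) 80 mm high. In the gap: a steel stop 12 mm thick, 120 mm wide, 95 mm high, its face at y = -145; a rail 50 mm wide, 46 mm high, from y = -85
- ledge_mid (a point): point of the jig at ledge height (70 mm over the bench), in the plane of the stop's face, midway between the two end walls; axes as the jig's: +y runs from the stop towards the fence
- fence (a joint): opening in m between the stop's face and the fence's face, 0 to 0.215; slides along the jig's y with about 2 N of friction; cannot be slid (holds over 25 N) while the cam lever is locked
- fence_face (a point): fence face towards the stop (its plate is 120 mm long in x, 14 mm thick, heights 48 to 95 mm, it slides between the ledges): this point lies midway in x, at ledge height; axes as the jig's
- fence_tab (a point): centre of the top end of the black grip tab on the fence plate, 140 mm over the bench; the tab is 40 mm (jig x) by 14 mm thick (jig y), free on both sides down to 95 mm height; grasp from above across its thickness to slide the fence
- cam (a joint): red cam lever on the fence, rad: 0 = locked, leaning 35 degrees from upright towards the jig's -x; 1.222 = free, leaning 35 degrees towards +x. Under about 0.7 the cam begins to bind on the rail; below 0.2 counts as locked, above 0.95 as free. It stays where it is left; a push of 2 to 6 N on the ball moves it, along jig x
- cam_knob (a point): centre of the red ball (20 mm diameter) at the end of the lever, 75 mm from its pivot; the arm is a 10 mm round bar; the ball swings in the jig's x-z plane, at 125 mm height at both ends of the swing and 139 mm at the top
- cam_pivot (a point): pivot of the lever, on the fence, 55 mm (jig y) behind the tab's centre, at height 64 mm; the pivot axis runs along the jig's y
- girder0: rust-brown square box girder with dark bands, 160 by 22 by 22 mm, 0.11 kg, alike on all four long sides (any may be up); origin at its centre, x along its length; on the ledges its centre is 81 mm over the bench. Three or four of the girders are present
- girder1: rust-brown square box girder with dark bands, 160 by 22 by 22 mm, 0.11 kg, alike on all four long sides (any may be up); origin at its centre, x along its length; on the ledges its centre is 81 mm over the bench. Three or four of the girders are present
- girder2: rust-brown square box girder with dark bands, 160 by 22 by 22 mm, 0.11 kg, alike on all four long sides (any may be up); origin at its centre, x along its length; on the ledges its centre is 81 mm over the bench. Three or four of the girders are present
- girder3: rust-brown square box girder with dark bands, 160 by 22 by 22 mm, 0.11 kg, alike on all four long sides (any may be up); origin at its centre, x along its length; on the ledges its centre is 81 mm over the bench. Three or four of the girders are present
- house: bystander: ochre model station house with a brown roof, about 100 by 140 by 106 mm with eaves and chimney; origin at the centre of its underside
- wagon: bystander: green model goods wagon, 50 by 140 by 57 mm; origin at the centre of its underside
- glue: bystander: white glue bottle with orange cap, 42 mm diameter, 120 mm high; origin at the centre of its underside
- paintpot: bystander: blue paint pot, 48 mm diameter, 50 mm high; origin at the centre of its underside
There are look-alikes about, which are no part of the job. Leave any blue or yellow look-alike of the girder3 alone.

How it is judged (in metres and radians):
On the way, in this order (a step that is already met when the one before it is completed fails the run):
1. the cam lever is flipped over to free (value of joint cam above 0.95 rad), for 0.2 s.
2. every girder lies with both ends on the ledges, the lever still free (value of joint cam above 0.95 rad and x of girder0 in the frame of ledge_mid between -0.01 and 0.01 m and z of girder0 in the frame of ledge_mid between 0.007 and 0.015 m and angle between the x axis of each of girder0, girder1, girder2, girder3 and the x axis of ledge_mid, either way round below 0.06 rad and linear speed of each of girder0, girder1, girder2, girder3 below 0.03 m/s and x of girder1 in the frame of ledge_mid between -0.01 and 0.01 m and z of girder1 in the frame of ledge_mid between 0.007 and 0.015 m and x of girder2 in the frame of ledge_mid between -0.01 and 0.01 m and z of girder2 in the frame of ledge_mid between 0.007 and 0.015 m and x of girder3 in the frame of ledge_mid between -0.01 and 0.01 m and z of girder3 in the frame of ledge_mid between 0.007 and 0.015 m), for 0.2 s.
3. the girders are snug between stop and fence and the lever is locked (value of joint cam below 0.2 rad and x of girder0 in the frame of ledge_mid between -0.01 and 0.01 m and z of girder0 in the frame of ledge_mid between 0.007 and 0.015 m and angle between the x axis of each of girder0, girder1, girder2, girder3 and the x axis of ledge_mid, either way round below 0.06 rad and linear speed of each of girder0, girder1, girder2, girder3 below 0.03 m/s and x of girder1 in the frame of ledge_mid between -0.01 and 0.01 m and z of girder1 in the frame of ledge_mid between 0.007 and 0.015 m and x of girder2 in the frame of ledge_mid between -0.01 and 0.01 m and z of girder2 in the frame of ledge_mid between 0.007 and 0.015 m and x of girder3 in the frame of ledge_mid between -0.01 and 0.01 m and z of girder3 in the frame of ledge_mid between 0.007 and 0.015 m and (y of girder0 in the frame of ledge_mid between 0.007 and 0.018 m or y of girder0 in the frame of ledge_mid between 0.029 and 0.04 m or y of girder0 in the frame of ledge_mid between 0.051 and 0.062 m or y of girder0 in the frame of ledge_mid between 0.073 and 0.084 m) and (y of girder1 in the frame of ledge_mid between 0.007 and 0.018 m or y of girder1 in the frame of ledge_mid between 0.029 and 0.04 m or y of girder1 in the frame of ledge_mid between 0.051 and 0.062 m or y of girder1 in the frame of ledge_mid between 0.073 and 0.084 m) and (y of girder2 in the frame of ledge_mid between 0.007 and 0.018 m or y of girder2 in the frame of ledge_mid between 0.029 and 0.04 m or y of girder2 in the frame of ledge_mid between 0.051 and 0.062 m or y of girder2 in the frame of ledge_mid between 0.073 and 0.084 m) and (y of girder3 in the frame of ledge_mid between 0.007 and 0.018 m or y of girder3 in the frame of ledge_mid between 0.029 and 0.04 m or y of girder3 in the frame of ledge_mid between 0.051 and 0.062 m or y of girder3 in the frame of ledge_mid between 0.073 and 0.084 m) and ((not (y of girder0 in the frame of ledge_mid between 0.029 and 0.04 m) and not (y of girder1 in the frame of ledge_mid between 0.029 and 0.04 m) and not (y of girder2 in the frame of ledge_mid between 0.029 and 0.04 m) and not (y of girder3 in the frame of ledge_mid between 0.029 and 0.04 m)) or (y of girder0 in the frame of ledge_mid between 0.007 and 0.018 m or y of girder1 in the frame of ledge_mid between 0.007 and 0.018 m or y of girder2 in the frame of ledge_mid between 0.007 and 0.018 m or y of girder3 in the frame of ledge_mid between 0.007 and 0.018 m)) and ((not (y of girder0 in the frame of ledge_mid between 0.051 and 0.062 m) and not (y of girder1 in the frame of ledge_mid between 0.051 and 0.062 m) and not (y of girder2 in the frame of ledge_mid between 0.051 and 0.062 m) and not (y of girder3 in the frame of ledge_mid between 0.051 and 0.062 m)) or (y of girder0 in the frame of ledge_mid between 0.029 and 0.04 m or y of girder1 in the frame of ledge_mid between 0.029 and 0.04 m or y of girder2 in the frame of ledge_mid between 0.029 and 0.04 m or y of girder3 in the frame of ledge_mid between 0.029 and 0.04 m)) and ((not (y of girder0 in the frame of ledge_mid between 0.073 and 0.084 m) and not (y of girder1 in the frame of ledge_mid between 0.073 and 0.084 m) and not (y of girder2 in the frame of ledge_mid between 0.073 and 0.084 m) and not (y of girder3 in the frame of ledge_mid between 0.073 and 0.084 m)) or (y of girder0 in the frame of ledge_mid between 0.051 and 0.062 m or y of girder1 in the frame of ledge_mid between 0.051 and 0.062 m or y of girder2 in the frame of ledge_mid between 0.051 and 0.062 m or y of girder3 in the frame of ledge_mid between 0.051 and 0.062 m)) and y of any of girder0, girder1, girder2, girder3 in the frame of fence_face above -0.016 m), for 0.2 s.
At the end, for the whole second after the job is handed in: lever locked (under 0.2 rad); each girder at rest on both ledges (centre 7 to 15 mm above them, within 10 mm of midway, square within 0.06 rad); one after another from the stop, centres at 11, 33, 55, 77 mm from its face (-4/+7 mm); fence face within 5 mm of a girder (all of step 3); the robot touches nothing.
It fails at once if the house is shoved more than 3 cm or tipped (distance of house from where it was at the start of the episode above 0.03 m or angle between house's own z axis and vertical above 0.4 rad).
It fails at once if the wagon is shoved more than 3 cm or tipped (distance of wagon from where it was at the start of the episode above 0.03 m or angle between wagon's own z axis and vertical above 0.4 rad).
It fails at once if the glue is shoved more than 3 cm or tipped (distance of glue from where it was at the start of the episode above 0.03 m or angle between glue's own z axis and vertical above 0.4 rad).
It fails at once if the paintpot is shoved more than 3 cm or tipped (distance of paintpot from where it was at the start of the episode above 0.03 m or angle between paintpot's own z axis and vertical above 0.4 rad).
Of girder0, girder1, girder2, girder3 only 3 to 4 are there at a start; the rules pass over those that are not, and their reading is None.
At some moment in a run one of girder0, girder1, girder2, girder3 may be knocked a few centimetres aside while the robot is not near it.
Once in a run the grip may slacken for a moment while it holds something.
It also fails if it takes over 210 s, if anything falls off the work surface, if the arm or the gripper's body presses on something with over 40 N, if the wrist force passes 120 N, or if a joint passes its speed limit or range.

## Working session

There is one attempt and no reset: what is moved stays moved. The work goes in short steps, Python scripts to look and compute and a shell command to move; the robot and the scene stay as the last step left them, time stands still between calls to the robot, and variables do not carry over. Pictures are saved under pics/ and viewed, at most 16 in all, crops included, and the job is handed in when it is done.

```bash
mkdir -p pics; cat > h.py <<'E'
import numpy as np, cv2
from plant import ctrl
def snap(n,f=None):
    s=ctrl.snapshot(n)
    if f: cv2.imwrite('pics/'+f+'.png',s['color'][:,:,::-1])
    return s
def ray(s,uv):
    p=cv2.undistortPoints(np.array([[uv]],float),np.array(s['intrinsics'],float),np.array(s['distortion'],float))[0,0]
    R=np.array(s['R']);c=-R.T@np.array(s['t']);return c,R.T@np.array([p[0],p[1],1])
def on(s,uv,z):
    c,d=ray(s,uv);return c+d*(z-c[2])/d[2]
def proj(s,X):
    R=np.array(s['R'],float);return cv2.projectPoints(np.array(X,float).reshape(-1,3),cv2.Rodrigues(R)[0],np.array(s['t'],float),np.array(s['intrinsics'],float),np.array(s['distortion'],float))[0][:,0]
E
python3 - <<'E'
from h import *
for n in['top','scene']:
    s=snap(n,n+'0'); print(n,-np.array(s['R']).T@s['t'])
o=ctrl.get_obs();print(o['tool_pos'],o['orientation'],o['opening'],ctrl.finger_overhang)
E
```

```text
top [0.40155943 0.10870649 1.07961685]
scene [1.56374693 0.30183643 0.79698854]
[0.25515186 0.62448402 0.24773126] [ 1.79915941e+02 -1.02809973e-02 -2.22253341e+01] 0.08749553360672634 0.022
```

View pics/top0.png

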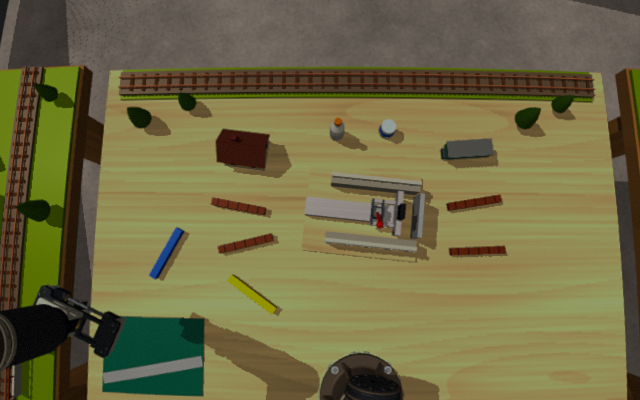

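View pics/scene0.png

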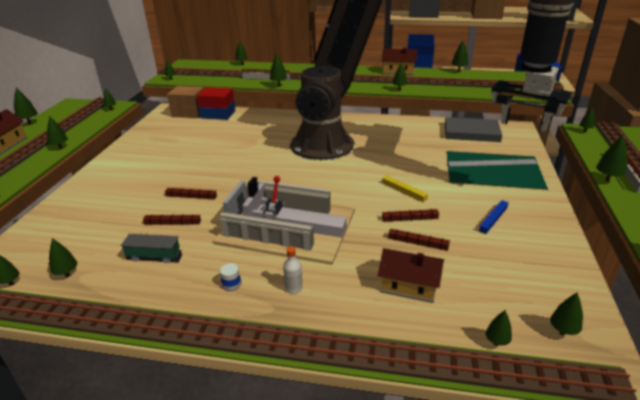

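Top view: the jig is around (365,215), with the stop on the right, so jig +y is roughly world +y. The fence tab is at (400,212) and the red lever at (380,218). The four girders are at (239,206), (246,243), (474,202) and (477,251). The blue bar at (167,253) and the yellow one at (253,294) are decoys. The scene view agrees.

```bash
cat >> h.py <<'E'
def girders(s,z=0.022,show=True):
    c=s['color'];hsv=cv2.cvtColor(c,cv2.COLOR_RGB2HSV)
    m=(((hsv[:,:,0]<9)|(hsv[:,:,0]>172))&(hsv[:,:,1]>110)&(hsv[:,:,2]>25)).astype(np.uint8)
    m=cv2.morphologyEx(m,cv2.MORPH_CLOSE,np.ones((5,5)))
    out=[]
    for k in cv2.findContours(m,cv2.RETR_EXTERNAL,cv2.CHAIN_APPROX_NONE)[0]:
        if cv2.contourArea(k)<60: continue
        P=np.array([on(s,p,z)[:2] for p in k[:,0].astype(float)],np.float32)
        (x,y),(w,h),a=cv2.minAreaRect(P)
        if w<h: w,h,a=h,w,a+90
        out.append((x,y,w,h,(a+90)%180-90,k[:,0].mean(0)))
        if show: print('px',k[:,0].mean(0).round(),'xy',round(x,4),round(y,4),'size',round(w,3),round(h,3),'yaw',round((a+90)%180-90,1))
    return out
E
python3 - <<'E'
from h import *
s=snap('top');girders(s)
c=s['color'];v=cv2.resize(c[165:270,295:435],None,fx=5.5,fy=5.5,interpolation=cv2.INTER_CUBIC)
cv2.imwrite('pics/jig0.png',v[:,:,::-1])
E
```

```text
px [477. 250.] xy 0.4068 -0.3378 size 0.159 0.017 yaw -87.8
px [245. 243.] xy 0.4263 0.3303 size 0.156 0.018 yaw -76.2
px [378. 220.] xy 0.4954 -0.0546 size 0.043 0.017 yaw -0.8
px [238. 206.] xy 0.5343 0.3538 size 0.156 0.019 yaw 79.5
px [474. 202.] xy 0.5469 -0.3344 size 0.158 0.019 yaw -80.6
px [243. 148.] xy 0.7069 0.3515 size 0.151 0.101 yaw 83.2
```

View pics/jig0.png

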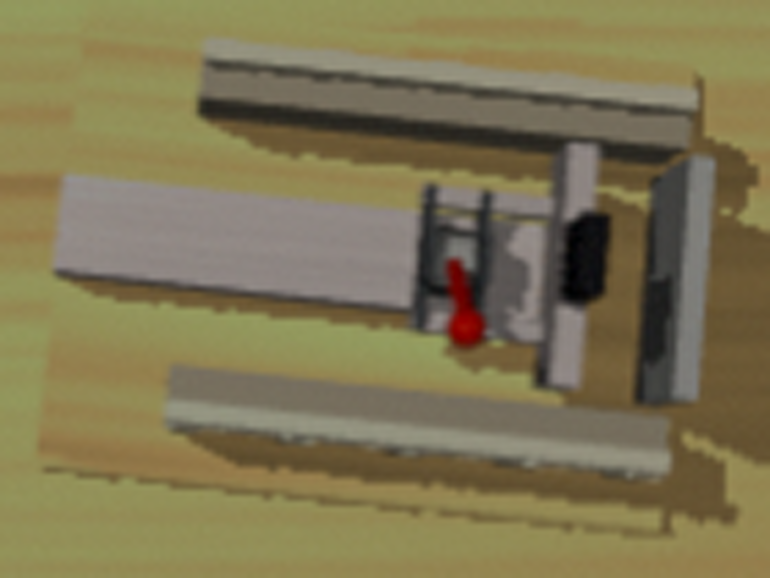

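```bash
cat > jig.py <<'E'
from h import *
from scipy.optimize import least_squares
s=snap('top')
P=lambda u,v:(295+(u+.5)/5.5-.5,165+(v+.5)/5.5-.5)
C=[((205,38),96,100,80),((700,90),96,-150,80),((205,62),86,100,80),((695,110),86,-150,80),((165,430),-96,100,80),((668,473),-96,-150,80),((168,405),-86,100,80),((668,447),-86,-150,80),((172,365),-68,100,70),((668,415),-68,-150,70),((695,155),60,-145,95),((672,402),-60,-145,95),((714,157),60,-157,95),((699,402),-60,-157,95)]
W=np.array([on(s,P(*c[0]),c[3]/1000)[:2] for c in C]);J=np.array([c[1:3] for c in C])/1000
f=lambda p:(J@np.array([[np.cos(p[2]),np.sin(p[2])],[-np.sin(p[2]),np.cos(p[2])]])+p[:2]-W).ravel()
r=least_squares(f,[.5,0,0]).x;print(r[:2],np.degrees(r[2]),'\n',(f(r).reshape(-1,2)*1000).round(1))
inv=lambda w:(np.array([[np.cos(r[2]),np.sin(r[2])],[-np.sin(r[2]),np.cos(r[2])]])@(np.array(w)-r[:2])).round(4)
for n,p,z in[('face',(598,145),.095),('face',(578,388),.095),('knob',(467,325),.125),('tab',(592,237),.14)]:
    w=on(s,P(*p),z)[:2];print(n,w,inv(w))
E
python3 jig.py
```

```text
[ 0.51616154 -0.00658041] -5.636420919574055 
 [[-1.7  0.8]
 [-0.5  1.2]
 [ 0.7  1.8]
 [-0.3 -0.7]
 [ 3.7 -0.1]
 [-0.2 -1.5]
 [ 1.4  0.4]
 [-2.9 -2.2]
 [-0.9  0.6]
 [-1.1 -1. ]
 [-0.3  2. ]
 [ 1.9 -1.1]
 [-0.5 -0.5]
 [ 0.7  0.2]]
face [ 0.5667329 -0.1107458] [ 0.0606 -0.0987]
face [ 0.44708509 -0.09811858] [-0.0598 -0.0979]
knob [ 0.47535038 -0.03980641] [-0.0374 -0.0371]
tab [ 0.51555922 -0.09679973] [ 0.0083 -0.0898]
```

```bash
cat > go.py <<'E'
# usage: go.py J|W x y z yaw  -> remaining shift in tool axes (units of 10 cm) and turn (units of 90 deg); J: jig frame
import sys
from h import *
from scipy.spatial.transform import Rotation as Ro
JO=np.array([.5162,-.0066]);JA=-5.64
x,y,z,a=map(float,sys.argv[2:6])
o=ctrl.get_obs()
if sys.argv[1]=='J':
    c,s_=np.cos(np.radians(JA)),np.sin(np.radians(JA)); x,y=JO+[c*x-s_*y,s_*x+c*y]; a+=JA
T=Ro.from_euler('xyz',o['orientation'],degrees=True);p=np.array(o['tool_pos'])
G=min((Ro.from_euler('xyz',[180,0,a+k],degrees=True) for k in(0,180)),key=lambda g:(T.inv()*g).magnitude())
print('shift',(T.inv().apply([x,y,z]-p)*10).round(3),'turn',((T.inv()*G).as_rotvec()/(np.pi/2)).round(3))
d=p[:2]-JO;c,s_=np.cos(np.radians(JA)),np.sin(np.radians(JA))
print('now jig',round(c*d[0]+s_*d[1],4),round(-s_*d[0]+c*d[1],4),'z',round(p[2],4),'rpy',np.round(o['orientation'],1),'F',np.round(o['force'],1),'open',round(o['opening'],4),'gf',np.round(o['gripper_force'],1),'q',np.round(o['joint_pos'],0),'t',o['clock'])
E
python3 -m creep '[{"grip":1,"delta_pos":[0,0,0],"rotation":[0,0,-0.092]},{"grip":1,"delta_pos":[0,0,0],"rotation":[0,0,-0.184]},{"grip":1,"delta_pos":[0,0,0],"rotation":[0,0,-0.184]}]'
python3 -m creep '[{"grip":1,"delta_pos":[0.26,0.3,0],"rotation":[0,0,0]},{"grip":1,"delta_pos":[0.52,0.6,0],"rotation":[0,0,0]},{"grip":1,"delta_pos":[0.78,0.9,0],"rotation":[0,0,0]},{"grip":1,"delta_pos":[0.78,0.9,0],"rotation":[0,0,0]}]'
python3 go.py J -0.09 -0.036 0.25 0
```

```text
clock: 0.5
tool_pos: [0.2552, 0.6248, 0.2483]
orientation: [180.0, 0.0, -5.5]
force: [-0.7, -0.2, 0.2]
opening: 0.0689
gripper_force: 0.0
clock: 0.9
tool_pos: [0.3259, 0.5242, 0.249]
orientation: [180.0, 0.0, -6.1]
force: [0.2, 0.3, 0.1]
opening: 0.0373
gripper_force: 0.0
shift [ 1.559  5.443 -0.007] turn [ 0.     0.    -0.005]
now jig -0.2416 0.5095 z 0.249 rpy [180.    0.   -6.1] F [0.2 0.3 0.1] open 0.0373 gf 0.0 q [ 76.  15.  -7.   0. -68.   8.] t 0.9
```

```bash
python3 -m creep '[{"grip":1,"delta_pos":[0.26,0.3,0],"rotation":[0,0,0]},{"grip":1,"delta_pos":[0.52,0.6,0],"rotation":[0,0,0]},{"grip":1,"delta_pos":[0.78,0.9,0],"rotation":[0,0,0]}]' >/dev/null
python3 -m creep '[{"grip":1,"delta_pos":[0.26,0.3,0],"rotation":[0,0,0]},{"grip":1,"delta_pos":[0.52,0.6,0],"rotation":[0,0,0]},{"grip":1,"delta_pos":[0.78,0.9,0],"rotation":[0,0,0]}]' >/dev/null
python3 -m creep '[{"grip":1,"delta_pos":[0,0.3,0],"rotation":[0,0,0]},{"grip":1,"delta_pos":[0,0.6,0],"rotation":[0,0,0]},{"grip":1,"delta_pos":[0,0.9,0],"rotation":[0,0,0]}]' >/dev/null
python3 -m creep '[{"grip":1,"delta_pos":[0,0.3,0],"rotation":[0,0,0]},{"grip":1,"delta_pos":[0,0.6,0],"rotation":[0,0,0]},{"grip":1,"delta_pos":[0,0.9,0],"rotation":[0,0,0]}]' >/dev/null
python3 -m creep '[{"grip":1,"delta_pos":[0,0.3,0],"rotation":[0,0,0]},{"grip":1,"delta_pos":[0,0.6,0],"rotation":[0,0,0]},{"grip":1,"delta_pos":[0,0.9,0],"rotation":[0,0,0]},{"grip":1,"delta_pos":[0,0.9,0],"rotation":[0,0,0]}]'
python3 go.py J -0.09 -0.036 0.25 0
```

```text
clock: 2.5
tool_pos: [0.4341, 0.0622, 0.2487]
orientation: [-180.0, -0.0, -6.0]
force: [0.2, 0.2, 0.5]
opening: 0.0001
gripper_force: 0.0
shift [-0.009  0.964 -0.013] turn [-0.    -0.    -0.004]
now jig -0.0885 0.0604 z 0.2487 rpy [-180.   -0.   -6.] F [0.2 0.2 0.5] open 0.0001 gf 0.0 q [ 34.  -2. -27.  -0. -65.  50.] t 2.5
```

```bash
python3 -m creep '[{"grip":1,"delta_pos":[0,0.3,0],"rotation":[0,0,0]},{"grip":1,"delta_pos":[0,0.6,0],"rotation":[0,0,0]},{"grip":1,"delta_pos":[0,0.96,0],"rotation":[0,0,0]},{"grip":1,"delta_pos":[0,0.96,0],"rotation":[0,0,0]},{"grip":1,"delta_pos":[0,0.96,0],"rotation":[0,0,0]}]'>/dev/null
python3 -m creep '[{"grip":1,"delta_pos":[0,0,0.4],"rotation":[0,0,0]},{"grip":1,"delta_pos":[0,0,0.8],"rotation":[0,0,0]},{"grip":1,"delta_pos":[0,0,0.98],"rotation":[0,0,0]},{"grip":1,"delta_pos":[0,0,0.98],"rotation":[0,0,0]}]'
python3 -m creep '[{"grip":1,"delta_pos":[0,0,0.16],"rotation":[0,0,0]},{"grip":1,"delta_pos":[0,0,0.16],"rotation":[0,0,0]}]'
python3 go.py J -0.09 -0.036 0.134 0
python3 -c "
from h import *
s=snap('scene');c=s['color'];cv2.imwrite('pics/a1.png',cv2.resize(c[130:290,190:390],None,fx=4,fy=3.7)[:,:,::-1][:600])"
```

```text
clock: 3.4
tool_pos: [0.424, -0.0306, 0.1483]
orientation: [179.9, 0.3, -5.7]
force: [-0.5, 0.3, 0.8]
opening: 0.0004
gripper_force: 0.0
clock: 3.6
tool_pos: [0.4254, -0.0304, 0.1344]
orientation: [180.0, 0.1, -5.7]
force: [-0.5, -0.4, -0.1]
opening: 0.0004
gripper_force: 0.0
shift [-0.02   0.034  0.004] turn [ 0.     0.001 -0.   ]
now jig -0.088 -0.0326 z 0.1344 rpy [ 1.8e+02  1.0e-01 -5.7e+00] F [-0.5 -0.4 -0.1] open 0.0004 gf 0.0 q [ 23.   3. -38.  -0. -48.  62.] t 3.6
```

View pics/a1.png

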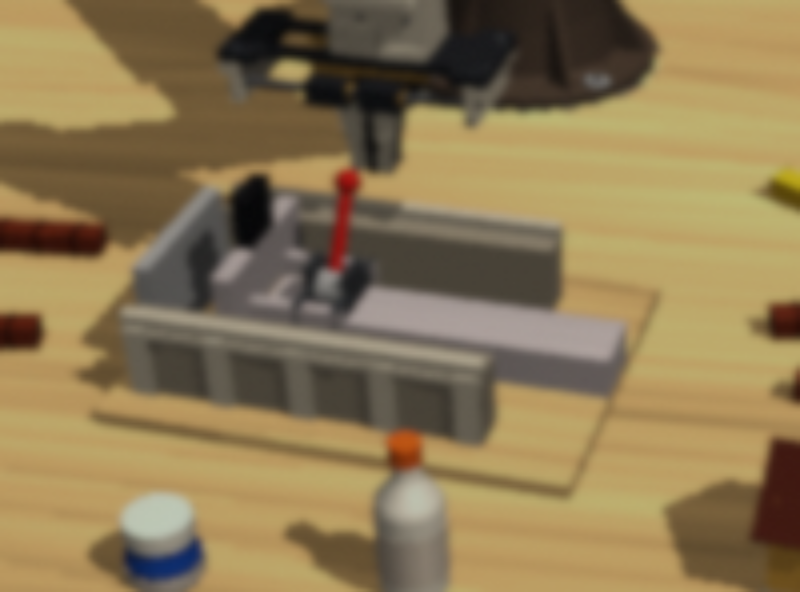

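The closed fingers at (375,145) stand behind the red knob at (347,181), robot side and roughly in line with it. I'll push towards +x.

```bash
python3 -m creep '[{"grip":1,"delta_pos":[0.15,0.02,0],"rotation":[0,0,0]},{"grip":1,"delta_pos":[0.3,0.02,0],"rotation":[0,0,0]},{"grip":1,"delta_pos":[0.4,0.02,0],"rotation":[0,0,0]},{"grip":1,"delta_pos":[0.5,0.02,0],"rotation":[0,0,0]},{"grip":1,"delta_pos":[0.6,0.02,0],"rotation":[0,0,0]}]'
python3 -m creep '[{"grip":1,"delta_pos":[0.08,0,0],"rotation":[0,0,0]},{"grip":1,"delta_pos":[0.16,0,0],"rotation":[0,0,0]},{"grip":1,"delta_pos":[0.24,0,0],"rotation":[0,0,0]},{"grip":1,"delta_pos":[0.32,0,0],"rotation":[0,0,0]},{"grip":1,"delta_pos":[0.4,0,0],"rotation":[0,0,0]}]'
python3 -m creep '[{"grip":1,"delta_pos":[0.03,0,0],"rotation":[0,0,0]},{"grip":1,"delta_pos":[0.03,0,0],"rotation":[0,0,0]}]'
python3 go.py J 0.016 -0.036 0.134 0
python3 -c "
from h import *
s=snap('scene');c=s['color'];cv2.imwrite('pics/a2.png',cv2.resize(c[130:250,220:340],None,fx=4,fy=4)[:,:,::-1][:600])"
```

```text
clock: 4.15
tool_pos: [0.4857, -0.0393, 0.1345]
orientation: [180.0, 0.0, -5.7]
force: [-2.5, 0.2, 2.3]
opening: 0.0004
gripper_force: 1.3
clock: 4.65
tool_pos: [0.5243, -0.0432, 0.1339]
orientation: [180.0, 0.1, -5.7]
force: [-3.7, 0.3, 0.2]
opening: 0.0003
gripper_force: 1.5
clock: 4.85
tool_pos: [0.5284, -0.0433, 0.1345]
orientation: [180.0, -0.0, -5.7]
force: [-0.6, -0.0, 0.0]
opening: 0.0004
gripper_force: 0.5
shift [0.003 0.007 0.005] turn [ 0. -0. -0.]
now jig 0.0157 -0.0353 z 0.1345 rpy [180.   -0.   -5.7] F [-0.6 -0.   0. ] open 0.0004 gf 0.5 q [ 17.  13. -26.   0. -51.  68.] t 4.85
```

View pics/a2.png

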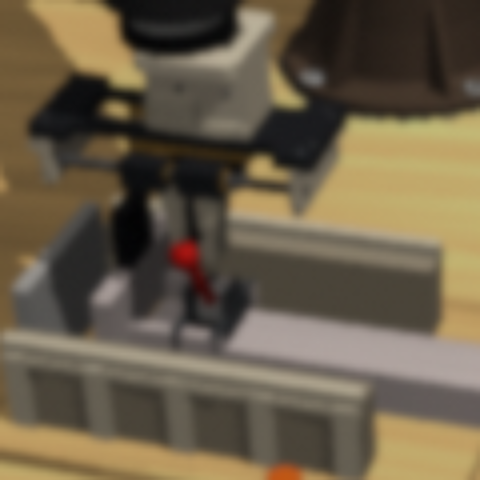

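Lever now leans to +x (ball at crop (185,252), fingers just behind it); contact force is near zero, so it is at its free end. Next, the fence tab.

```bash
python3 -m creep '[{"grip":1,"delta_pos":[-0.1,0,-0.1],"rotation":[0,0,0]},{"grip":0.6,"delta_pos":[-0.24,0,-0.5],"rotation":[0,0,0]},{"grip":0.6,"delta_pos":[-0.24,0,-0.85],"rotation":[0,0,0]},{"grip":0.6,"delta_pos":[-0.24,0.3,-0.85],"rotation":[0,0,0]},{"grip":0.6,"delta_pos":[-0.24,0.56,-0.85],"rotation":[0,0,0]}]'
python3 -m creep '[{"grip":0.6,"delta_pos":[0,0,0],"rotation":[0,0,0]}]'
python3 go.py J -0.008 -0.091 0.127 0
python3 - <<'E'
from h import *
for n in('scene','top'):
    s=snap(n);c=s['color'].astype(int);m=(c[:,:,0]>120)&(c[:,:,1]<60)&(c[:,:,2]<60)
    y,x=np.nonzero(m); k=(x>220)&(x<440)&(y>150)&(y<260); print(n,x[k].mean(),y[k].mean(),k.sum(), on(s,(x[k].mean(),y[k].mean()),.125))
cv2.imwrite('pics/t1.png',cv2.resize(s['color'][165:270,295:435],None,fx=4,fy=4)[:,:,::-1])
E
```

```text
clock: 5.4
tool_pos: [0.4989, -0.0966, 0.2226]
orientation: [-179.9, -0.3, -5.5]
force: [0.3, 0.7, -0.1]
opening: 0.0268
gripper_force: 0.0
clock: 5.5
tool_pos: [0.4979, -0.0982, 0.2213]
orientation: [-180.0, -0.2, -5.7]
force: [-0.2, 0.7, 0.1]
opening: 0.033
gripper_force: 0.0
shift [ 0.009 -0.019  0.943] turn [-0.    -0.002 -0.001]
now jig -0.0092 -0.0929 z 0.2213 rpy [-180.    -0.2   -5.7] F [-0.2  0.7  0.1] open 0.033 gf 0.0 q [ 11.   6. -23.   0. -61.  73.] t 5.5
scene 274.7352941176471 213.88235294117646 34 [ 0.63451559 -0.00213208  0.125     ]
top 227.77586206896552 203.58620689655172 58 [0.52696433 0.35756501 0.125     ]
```

View pics/t1.png

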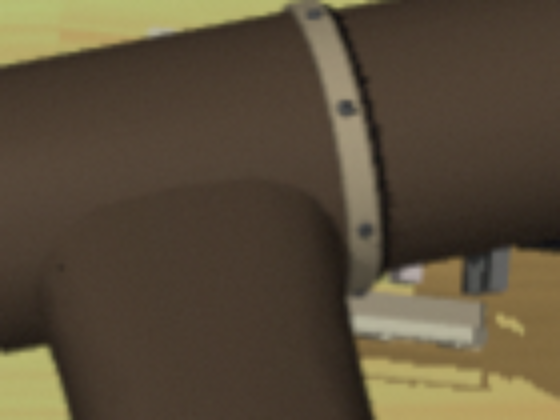

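The arm hides the jig from the top camera, so I'll rely on the measured pose: lower, grip the tab and draw the fence back.

```bash
python3 -m creep '[{"grip":0.6,"delta_pos":[0.01,-0.02,0.3],"rotation":[0,0,0]},{"grip":0.6,"delta_pos":[0.01,-0.02,0.6],"rotation":[0,0,0]},{"grip":0.6,"delta_pos":[0.01,-0.02,0.94],"rotation":[0,0,0]},{"grip":0.6,"delta_pos":[0.01,-0.02,0.94],"rotation":[0,0,0]}]'
python3 -m creep '[{"grip":1,"delta_pos":[0,0,0],"rotation":[0,0,0]},{"grip":1,"delta_pos":[0,0,0],"rotation":[0,0,0]},{"grip":1,"delta_pos":[0,0,0],"rotation":[0,0,0]},{"grip":1,"delta_pos":[0,0,0],"rotation":[0,0,0]},{"grip":1,"delta_pos":[0,0,0],"rotation":[0,0,0]}]'
python3 go.py J -0.008 0.071 0.127 0
```

```text
clock: 6.0
tool_pos: [0.4968, -0.0942, 0.1223]
orientation: [179.9, 0.4, -5.7]
force: [0.1, 0.1, 0.2]
opening: 0.0352
gripper_force: 0.0
clock: 6.5
tool_pos: [0.5007, -0.0946, 0.1273]
orientation: [-180.0, -0.2, -5.7]
force: [-1.1, 1.2, 6.7]
opening: 0.0138
gripper_force: 30.0
shift [-0.012 -1.601  0.004] turn [-0.    -0.002 -0.   ]
now jig -0.0068 -0.0891 z 0.1273 rpy [-180.    -0.2   -5.7] F [-1.1  1.2  6.7] open 0.0138 gf 30.0 q [ 11.  12. -29.   0. -49.  73.] t 6.5
```

Gripped (opening 13.8 mm); the tab's centre is y = -0.089. Draw back.

```bash
python3 -m creep '[{"grip":1,"delta_pos":[0,-0.1,0],"rotation":[0,0,0]},{"grip":1,"delta_pos":[0,-0.25,0],"rotation":[0,0,0]},{"grip":1,"delta_pos":[0,-0.4,0],"rotation":[0,0,0]},{"grip":1,"delta_pos":[0,-0.6,0],"rotation":[0,0,0]},{"grip":1,"delta_pos":[0,-0.8,0],"rotation":[0,0,0]}]'
python3 -m creep '[{"grip":1,"delta_pos":[0,-0.2,0],"rotation":[0,0,0]},{"grip":1,"delta_pos":[0,-0.4,0],"rotation":[0,0,0]},{"grip":1,"delta_pos":[0,-0.6,0],"rotation":[0,0,0]},{"grip":1,"delta_pos":[0,-0.77,0],"rotation":[0,0,0]},{"grip":1,"delta_pos":[0,-0.77,0],"rotation":[0,0,0]}]'
python3 -m creep '[{"grip":0.6,"delta_pos":[0,0,0],"rotation":[0,0,0]},{"grip":0.6,"delta_pos":[0,0,0],"rotation":[0,0,0]},{"grip":0.6,"delta_pos":[0,0,0],"rotation":[0,0,0]}]'
python3 go.py J -0.008 0.071 0.127 0
python3 -m creep '[{"grip":0.6,"delta_pos":[0,0,-0.3],"rotation":[0,0,0]},{"grip":0.6,"delta_pos":[0,0,-0.7],"rotation":[0,0,0]},{"grip":0.6,"delta_pos":[0,0,-0.95],"rotation":[0,0,0]},{"grip":0.6,"delta_pos":[0,0,-0.95],"rotation":[0,0,0]}]'
python3 - <<'E'
from h import *
s=snap('scene');c=s['color']
cv2.imwrite('pics/a3.png',c[100:320,100:520][:,:,::-1])
s=snap('top');girders(s)
E
```

```text
clock: 7.0
tool_pos: [0.5089, -0.0148, 0.1273]
orientation: [-180.0, -0.2, -5.7]
force: [3.6, -3.8, 3.7]
opening: 0.0138
gripper_force: 30.0
clock: 7.5
tool_pos: [0.5172, 0.0638, 0.1273]
orientation: [-179.9, -0.2, -5.6]
force: [3.5, 0.8, 6.0]
opening: 0.0137
gripper_force: 30.0
clock: 7.8
tool_pos: [0.5145, 0.0612, 0.1254]
orientation: [180.0, 0.0, -5.7]
force: [0.1, 0.2, -0.8]
opening: 0.0318
gripper_force: 0.0
shift [ 0.004 -0.037 -0.016] turn [ 0.  0. -0.]
now jig -0.0084 0.0673 z 0.1254 rpy [180.    0.   -5.7] F [ 0.1  0.2 -0.8] open 0.0318 gf 0.0 q [ 28.  13. -28.  -0. -49.  56.] t 7.8
clock: 8.2
tool_pos: [0.5166, 0.0617, 0.2243]
orientation: [-179.8, -0.3, -5.7]
force: [0.6, 0.1, -0.7]
opening: 0.035
gripper_force: 0.0
px [477. 250.] xy 0.4063 -0.338 size 0.16 0.017 yaw -87.9
px [474. 202.] xy 0.5466 -0.3348 size 0.159 0.018 yaw -81.1
px [243. 148.] xy 0.707 0.3508 size 0.152 0.101 yaw 83.1
```

View pics/a3.png

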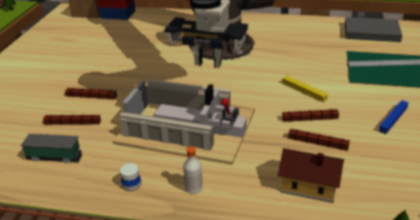

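The fence is drawn back (tab at crop (209,93)), with the lever leaning to +x at (226,103). All four girders and the bystanders are undisturbed. Now over to the first girder at (0.406,-0.338).

```bash
for i in 1 2; do :; done
python3 -m creep '[{"grip":0.5,"delta_pos":[-0.05,0.3,0],"rotation":[0,0,0]},{"grip":0.5,"delta_pos":[-0.1,0.6,0],"rotation":[0,0,0]},{"grip":0.5,"delta_pos":[-0.14,0.82,0],"rotation":[0,0,0]}]' >/dev/null
python3 -m creep '[{"grip":0.5,"delta_pos":[-0.05,0.4,0],"rotation":[0,0,0]},{"grip":0.5,"delta_pos":[-0.14,0.82,0],"rotation":[0,0,0]}]' >/dev/null
python3 -m creep '[{"grip":0.5,"delta_pos":[-0.05,0.4,0],"rotation":[0,0,0]},{"grip":0.5,"delta_pos":[-0.14,0.82,0],"rotation":[0,0,0]}]' >/dev/null
python3 -m creep '[{"grip":0.5,"delta_pos":[-0.05,0.4,0],"rotation":[0,0,0]},{"grip":0.5,"delta_pos":[-0.14,0.82,0],"rotation":[0,0,0]}]' >/dev/null
python3 -m creep '[{"grip":0.5,"delta_pos":[-0.05,0.4,0],"rotation":[0,0,0]},{"grip":0.5,"delta_pos":[-0.14,0.82,0],"rotation":[0,0,0]}]' >/dev/null
python3 -m creep '[{"grip":0.5,"delta_pos":[0,0,0],"rotation":[0,0,0.09]},{"grip":0.5,"delta_pos":[0,0,0],"rotation":[0,0,0.18]},{"grip":0.5,"delta_pos":[0,0,0],"rotation":[0,0,0.27]},{"grip":0.5,"delta_pos":[0,0,0],"rotation":[0,0,0.36]},{"grip":0.5,"delta_pos":[0,0,0],"rotation":[0,0,0.45]}]' >/dev/null
python3 -m creep '[{"grip":0.5,"delta_pos":[0,0,0],"rotation":[0,0,0.09]},{"grip":0.5,"delta_pos":[0,0,0],"rotation":[0,0,0.18]},{"grip":0.5,"delta_pos":[0,0,0],"rotation":[0,0,0.27]},{"grip":0.5,"delta_pos":[0,0,0],"rotation":[0,0,0.36]},{"grip":0.5,"delta_pos":[0,0,0],"rotation":[0,0,0.45]}]'
python3 go.py W 0.4065 -0.338 0.03 -88
```

```text
clock: 10.4
tool_pos: [0.4039, -0.3392, 0.2188]
orientation: [179.8, 0.1, -87.0]
force: [1.2, -0.2, -0.7]
opening: 0.0437
gripper_force: 0.0
shift [-0.008 -0.032  1.888] turn [0.002 0.001 0.011]
now jig -0.0791 -0.3421 z 0.2188 rpy [ 1.798e+02  1.000e-01 -8.700e+01] F [ 1.2 -0.2 -0.7] open 0.0437 gf 0.0 q [-19.   8. -20.  -0. -62.  22.] t 10.4
```

```bash
python3 -m creep '[{"grip":0.5,"delta_pos":[0,-0.03,0.4],"rotation":[0,0,0.011]},{"grip":0.5,"delta_pos":[0,-0.03,0.8],"rotation":[0,0,0.011]},{"grip":0.5,"delta_pos":[0,-0.03,0.99],"rotation":[0,0,0.011]}]' >/dev/null
python3 -m creep '[{"grip":0.5,"delta_pos":[0,0,0.4],"rotation":[0,0,0]},{"grip":0.5,"delta_pos":[0,0,0.7],"rotation":[0,0,0]},{"grip":0.5,"delta_pos":[0,0,0.88],"rotation":[0,0,0]},{"grip":0.5,"delta_pos":[0,0,0.88],"rotation":[0,0,0]}]'
python3 go.py W 0.4065 -0.338 0.03 -88
python3 -m creep '[{"grip":1,"delta_pos":[0,0,0],"rotation":[0,0,0]},{"grip":1,"delta_pos":[0,0,0],"rotation":[0,0,0]},{"grip":1,"delta_pos":[0,0,0],"rotation":[0,0,0]},{"grip":1,"delta_pos":[0,0,0],"rotation":[0,0,0]},{"grip":1,"delta_pos":[0,0,0],"rotation":[0,0,0]}]'
python3 go.py W 0.4065 -0.338 0.03 -88
```

```text
clock: 11.1
tool_pos: [0.4047, -0.3383, 0.0298]
orientation: [179.6, 0.2, -87.7]
force: [-0.9, 0.5, 0.2]
opening: 0.044
gripper_force: 0.0
shift [-0.002 -0.018 -0.002] turn [0.005 0.002 0.003]
now jig -0.0784 -0.3411 z 0.0298 rpy [179.6   0.2 -87.7] F [-0.9  0.5  0.2] open 0.044 gf 0.0 q [-19.  21. -32.  -0. -37.  21.] t 11.1
clock: 11.6
tool_pos: [0.4083, -0.3397, 0.0346]
orientation: [-179.9, -0.0, -87.6]
force: [-2.1, 1.0, 7.1]
opening: 0.0219
gripper_force: 30.0
shift [-0.017  0.018  0.046] turn [-0.001 -0.     0.004]
now jig -0.0746 -0.342 z 0.0346 rpy [-179.9   -0.   -87.6] F [-2.1  1.   7.1] open 0.0219 gf 30.0 q [-19.  21. -32.   0. -37.  21.] t 11.6
```

```bash
python3 -m creep '[{"grip":1,"delta_pos":[0,0,-0.2],"rotation":[0,0,0]},{"grip":1,"delta_pos":[0,0,-0.5],"rotation":[0,0,0]},{"grip":1,"delta_pos":[0,0,-0.9],"rotation":[0,0,0]},{"grip":1,"delta_pos":[0,0,-0.9],"rotation":[0,0,0]}]'
python3 -m creep '[{"grip":1,"delta_pos":[0,0,-0.4],"rotation":[0,0,0]},{"grip":1,"delta_pos":[0,0,-0.8],"rotation":[0,0,0]},{"grip":1,"delta_pos":[0,0,-0.9],"rotation":[0,0,0]}]' >/dev/null
python3 -m creep '[{"grip":1,"delta_pos":[0,0,0],"rotation":[0,0,-0.09]},{"grip":1,"delta_pos":[0,0,0],"rotation":[0,0,-0.18]},{"grip":1,"delta_pos":[0,0,0],"rotation":[0,0,-0.27]},{"grip":1,"delta_pos":[0,0,0],"rotation":[0,0,-0.36]},{"grip":1,"delta_pos":[0,0,0],"rotation":[0,0,-0.45]}]' >/dev/null
python3 -m creep '[{"grip":1,"delta_pos":[0,0,0],"rotation":[0,0,-0.09]},{"grip":1,"delta_pos":[0,0,0],"rotation":[0,0,-0.18]},{"grip":1,"delta_pos":[0,0,0],"rotation":[0,0,-0.27]},{"grip":1,"delta_pos":[0,0,0],"rotation":[0,0,-0.36]},{"grip":1,"delta_pos":[0,0,0],"rotation":[0,0,-0.45]}]' 
python3 go.py J 0.002 -0.107 0.2 0
```

```text
clock: 12.0
tool_pos: [0.4108, -0.3408, 0.1289]
orientation: [-179.5, -0.3, -87.6]
force: [0.3, 0.7, -0.7]
opening: 0.0217
gripper_force: 30.0
clock: 13.3
tool_pos: [0.4076, -0.3392, 0.213]
orientation: [-180.0, 0.0, -6.3]
force: [-0.1, -0.3, -0.8]
opening: 0.0216
gripper_force: 30.0
shift [ 0.746 -2.355  0.131] turn [-0.     0.    -0.008]
now jig -0.0754 -0.3416 z 0.213 rpy [-180.     0.    -6.3] F [-0.1 -0.3 -0.8] open 0.0216 gf 30.0 q [-19.   9. -20.  -0. -61. 102.] t 13.3
```

```bash
python3 -m creep '[{"grip":1,"delta_pos":[0.12,-0.4,0],"rotation":[0,0,-0.008]},{"grip":1,"delta_pos":[0.25,-0.78,0],"rotation":[0,0,-0.008]},{"grip":1,"delta_pos":[0.25,-0.78,0],"rotation":[0,0,-0.008]}]' >/dev/null
python3 -m creep '[{"grip":1,"delta_pos":[0.12,-0.4,0],"rotation":[0,0,0]},{"grip":1,"delta_pos":[0.25,-0.78,0],"rotation":[0,0,0]},{"grip":1,"delta_pos":[0.25,-0.78,0],"rotation":[0,0,0]}]' >/dev/null
python3 -m creep '[{"grip":1,"delta_pos":[0.12,-0.4,0],"rotation":[0,0,0]},{"grip":1,"delta_pos":[0.25,-0.78,0],"rotation":[0,0,0]},{"grip":1,"delta_pos":[0.25,-0.78,0],"rotation":[0,0,0]},{"grip":1,"delta_pos":[0.25,-0.78,0],"rotation":[0,0,0]}]'
python3 go.py J 0.002 -0.107 0.106 0
python3 - <<'E'
from h import *
s=snap('wrist','w1')
E
```

```text
clock: 14.3
tool_pos: [0.5075, -0.1143, 0.213]
orientation: [-180.0, 0.0, -5.8]
force: [-0.2, -0.7, -2.0]
opening: 0.0217
gripper_force: 30.0
shift [ 0.002 -0.011  1.07 ] turn [-0.     0.001 -0.002]
now jig 0.0019 -0.1081 z 0.213 rpy [-180.     0.    -5.8] F [-0.2 -0.7 -2. ] open 0.0217 gf 30.0 q [  9.   8. -22.  -0. -61.  75.] t 14.3
```

View pics/w1.png

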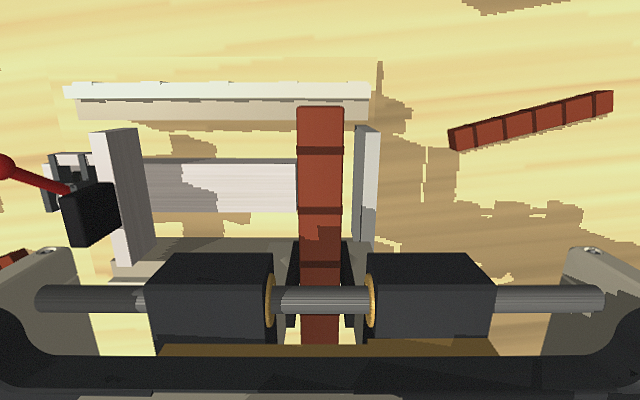

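Wrist view: the girder is held straight (tip at (320,107)), between the stop (367,180) and the fence plate (115,190). The lever lies towards +x with its ball at (3,167). The far end wall spans x 65–372 at y≈90. I'll check the jig pose against it.

```bash
python3 - <<'E'
from h import *
s=snap('wrist')
JO=np.array([.5162,-.0066]);a=np.radians(-5.64)
def W(x,y,z):
    return [*(JO+[np.cos(a)*x-np.sin(a)*y,np.sin(a)*x+np.cos(a)*y]),z]
for q in[(.096,-.15,.08),(.096,.1,.08),(.086,-.15,.08),(.086,.1,.08),(.06,-.145,.095),(.06,-.157,.095),(.06,.061,.095),(.06,.075,.095),(.043,.123,.125),(.0,.068,.14)]:
    print(q,proj(s,W(*q))[0].round(0))
cv2.imwrite('pics/w1c.png',cv2.resize(s['color'][70:260,0:400],None,fx=2,fy=2,interpolation=cv2.INTER_CUBIC)[:,:,::-1])
c=s['color'].astype(int)
E
```

```text
(0.096, -0.15, 0.08) [369.  87.]
(0.096, 0.1, 0.08) [61. 90.]
(0.086, -0.15, 0.08) [369. 100.]
(0.086, 0.1, 0.08) [ 64. 103.]
(0.06, -0.145, 0.095) [364. 135.]
(0.06, -0.157, 0.095) [379. 135.]
(0.06, 0.061, 0.095) [106. 137.]
(0.06, 0.075, 0.095) [ 88. 137.]
(0.043, 0.123, 0.125) [  1. 166.]
(0.0, 0.068, 0.14) [ 73. 228.]
```

View pics/w1c.png

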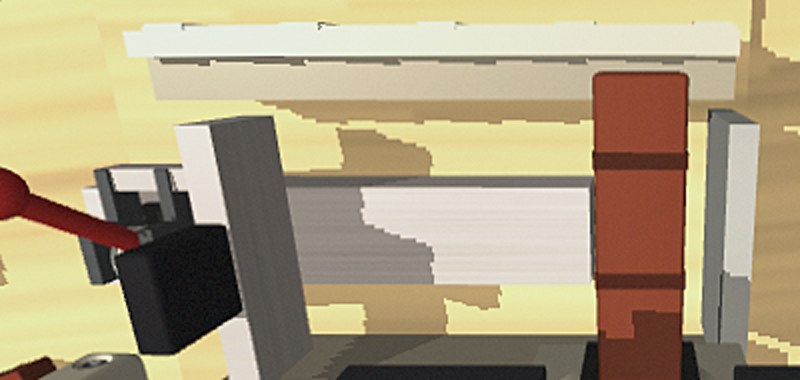

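```bash
sed -i 's/\.5162/.5182/' go.py
python3 - <<'E'
from h import *
s=snap('wrist')
JO=np.array([.5182,-.0066]);a=np.radians(-5.64);R=np.array([[np.cos(a),np.sin(a)],[-np.sin(a),np.cos(a)]])
for uv,z in[((320,106),.2004),((370,99.7),.08),((78,99),.08),((371,131.5),.095)]:
    print(uv,(R@(on(s,uv,z)[:2]-JO)).round(4))
E
python3 go.py J 0 -0.107 0.106 0
```

```text
(320, 106) [ 0.082 -0.111]
(370, 99.7) [ 0.0845 -0.1517]
(78, 99) [0.0871 0.0872]
(371, 131.5) [ 0.0605 -0.1512]
shift [ 0.005 -0.026  1.073] turn [ 0.     0.    -0.004]
now jig -0.0004 -0.1096 z 0.2133 rpy [180.   0.  -6.] F [-0.5  0.3 -0.4] open 0.0217 gf 30.0 q [  9.   8. -22.  -0. -61.  75.] t 14.45
```

```bash
python3 -m creep '[{"grip":1,"delta_pos":[-0.01,-0.055,0.3],"rotation":[0,0,0]},{"grip":1,"delta_pos":[-0.01,-0.055,0.6],"rotation":[0,0,0]},{"grip":1,"delta_pos":[-0.01,-0.055,0.85],"rotation":[0,0,0]},{"grip":1,"delta_pos":[-0.01,-0.055,0.95],"rotation":[0,0,0]},{"grip":1,"delta_pos":[-0.01,-0.055,1],"rotation":[0,0,0]}]'
python3 -m creep '[{"grip":1,"delta_pos":[0,0,0.04],"rotation":[0,0,0]},{"grip":1,"delta_pos":[0,0,0.07],"rotation":[0,0,0]}]'
python3 go.py J 0 -0.104 0.105 0
python3 -m creep '[{"grip":0.68,"delta_pos":[0,0,0],"rotation":[0,0,0]},{"grip":0.68,"delta_pos":[0,0,0],"rotation":[0,0,0]},{"grip":0.68,"delta_pos":[0,0,-0.2],"rotation":[0,0,0]},{"grip":0.68,"delta_pos":[0,0,-0.5],"rotation":[0,0,0]},{"grip":0.5,"delta_pos":[0,0,-0.95],"rotation":[0,0,0]}]'
python3 go.py W 0.5467 -0.3348 0.19 -81
python3 - <<'E'
from h import *
s=snap('wrist','w2')
s=snap('top');girders(s)
E
```

```text
clock: 14.95
tool_pos: [0.5067, -0.1101, 0.1129]
orientation: [180.0, 0.1, -6.0]
force: [-0.5, 0.6, -1.1]
opening: 0.0218
gripper_force: 30.0
clock: 15.15
tool_pos: [0.5079, -0.1094, 0.1073]
orientation: [-180.0, -0.1, -5.9]
force: [0.4, 0.2, -1.1]
opening: 0.0215
gripper_force: 30.0
shift [0.002 0.006 0.023] turn [-0.    -0.001 -0.003]
now jig -0.0002 -0.1034 z 0.1073 rpy [-1.8e+02 -1.0e-01 -5.9e+00] F [ 0.4  0.2 -1.1] open 0.0215 gf 30.0 q [ 10.  14. -29.   0. -46.  75.] t 15.15
clock: 15.65
tool_pos: [0.5059, -0.1093, 0.2014]
orientation: [180.0, 0.2, -5.9]
force: [1.3, 0.2, 0.3]
opening: 0.0317
gripper_force: 0.0
shift [0.639 2.201 0.113] turn [0.002 0.002 0.834]
now jig -0.0021 -0.1034 z 0.2014 rpy [180.    0.2  -5.9] F [1.3 0.2 0.3] open 0.0317 gf 0.0 q [ 10.   8. -23.  -0. -59.  75.] t 15.65
px [245. 243.] xy 0.426 0.3296 size 0.155 0.018 yaw -76.3
px [401. 232.] xy 0.4598 -0.1175 size 0.059 0.021 yaw -4.9
px [238. 206.] xy 0.534 0.3538 size 0.156 0.019 yaw 79.4
px [243. 148.] xy 0.7069 0.3512 size 0.151 0.102 yaw 83.8
```

View pics/w2.png

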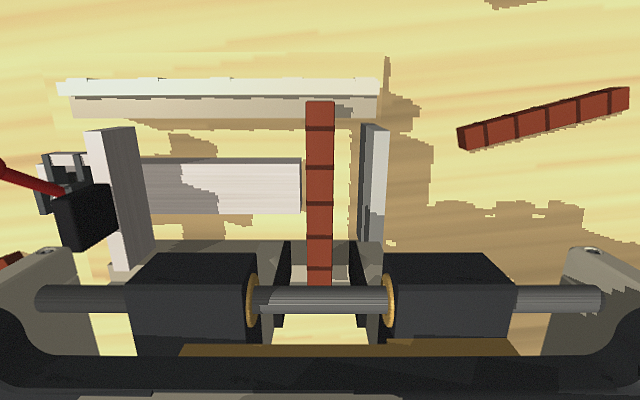

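Girder 1 lies on both ledges: its far end is at (320,101), just inside the wall edge. On to girder 2 at (0.547,-0.335), visible at (545,118).

```bash
python3 -m creep '[{"grip":0.5,"delta_pos":[0.1,0.35,0],"rotation":[0,0,0]},{"grip":0.5,"delta_pos":[0.21,0.73,0],"rotation":[0,0,0]}]' >/dev/null
python3 -m creep '[{"grip":0.5,"delta_pos":[0.1,0.35,0],"rotation":[0,0,0]},{"grip":0.5,"delta_pos":[0.21,0.73,0],"rotation":[0,0,0]}]' >/dev/null
python3 -m creep '[{"grip":0.5,"delta_pos":[0.1,0.35,0],"rotation":[0,0,0]},{"grip":0.5,"delta_pos":[0.21,0.73,0],"rotation":[0,0,0]}]' >/dev/null
python3 -m creep '[{"grip":0.5,"delta_pos":[0,0,0],"rotation":[0,0,0.09]},{"grip":0.5,"delta_pos":[0,0,0],"rotation":[0,0,0.18]},{"grip":0.5,"delta_pos":[0,0,0],"rotation":[0,0,0.27]},{"grip":0.5,"delta_pos":[0,0,0],"rotation":[0,0,0.36]},{"grip":0.5,"delta_pos":[0,0,0],"rotation":[0,0,0.42]}]' >/dev/null
python3 -m creep '[{"grip":0.5,"delta_pos":[0,0,0],"rotation":[0,0,0.09]},{"grip":0.5,"delta_pos":[0,0,0],"rotation":[0,0,0.18]},{"grip":0.5,"delta_pos":[0,0,0],"rotation":[0,0,0.27]},{"grip":0.5,"delta_pos":[0,0,0],"rotation":[0,0,0.36]},{"grip":0.5,"delta_pos":[0,0,0],"rotation":[0,0,0.41]}]' >/dev/null
python3 -m creep '[{"grip":0.5,"delta_pos":[0,0,0],"rotation":[0,0,0]}]' >/dev/null
python3 go.py W 0.5467 -0.3348 0.034 -81
python3 - <<'E'
from h import *
s=snap('wrist');girders(s)
E
```

```text
shift [0.01  0.011 1.681] turn [-0.001 -0.     0.004]
now jig 0.0612 -0.3226 z 0.2021 rpy [-179.9   -0.   -80.7] F [-0.1  0.3 -0.7] open 0.044 gf 0.0 q [-14.  19.  -8.   0. -63.  23.] t 17.45
px [320. 175.] xy 0.5501 -0.338 size 0.157 0.022 yaw -80.9
```

```bash
python3 -m creep '[{"grip":0.5,"delta_pos":[0.02,-0.01,0.4],"rotation":[0,0,0]},{"grip":0.5,"delta_pos":[0.02,-0.01,0.8],"rotation":[0,0,0]},{"grip":0.5,"delta_pos":[0.02,-0.01,0.95],"rotation":[0,0,0]}]' >/dev/null
python3 -m creep '[{"grip":0.5,"delta_pos":[0,0,0.4],"rotation":[0,0,0]},{"grip":0.5,"delta_pos":[0,0,0.6],"rotation":[0,0,0]},{"grip":0.5,"delta_pos":[0,0,0.73],"rotation":[0,0,0]},{"grip":0.5,"delta_pos":[0,0,0.73],"rotation":[0,0,0]},{"grip":0.5,"delta_pos":[0,0,0.73],"rotation":[0,0,0]}]'
python3 go.py W 0.5485 -0.336 0.034 -81
python3 -m creep '[{"grip":1,"delta_pos":[0,0,0],"rotation":[0,0,0]},{"grip":1,"delta_pos":[0,0,0],"rotation":[0,0,0]},{"grip":1,"delta_pos":[0,0,0],"rotation":[0,0,0]},{"grip":1,"delta_pos":[0,0,0],"rotation":[0,0,0]},{"grip":1,"delta_pos":[0,0,0],"rotation":[0,0,0]}]'
python3 go.py W 0.5485 -0.336 0.034 -81
python3 -m creep '[{"grip":1,"delta_pos":[0,0,-0.2],"rotation":[0,0,0]},{"grip":1,"delta_pos":[0,0,-0.5],"rotation":[0,0,0]},{"grip":1,"delta_pos":[0,0,-0.9],"rotation":[0,0,0]},{"grip":1,"delta_pos":[0,0,-0.9],"rotation":[0,0,0]}]' >/dev/null
python3 -m creep '[{"grip":1,"delta_pos":[0,0,-0.4],"rotation":[0,0,0]},{"grip":1,"delta_pos":[0,0,-0.8],"rotation":[0,0,0]},{"grip":1,"delta_pos":[0,0,-0.9],"rotation":[0,0,0]}]'
python3 -m creep '[{"grip":1,"delta_pos":[0,0,0],"rotation":[0,0,-0.09]},{"grip":1,"delta_pos":[0,0,0],"rotation":[0,0,-0.18]},{"grip":1,"delta_pos":[0,0,0],"rotation":[0,0,-0.27]},{"grip":1,"delta_pos":[0,0,0],"rotation":[0,0,-0.36]},{"grip":1,"delta_pos":[0,0,0],"rotation":[0,0,-0.42]}]' >/dev/null
python3 -m creep '[{"grip":1,"delta_pos":[0,0,0],"rotation":[0,0,-0.09]},{"grip":1,"delta_pos":[0,0,0],"rotation":[0,0,-0.18]},{"grip":1,"delta_pos":[0,0,0],"rotation":[0,0,-0.27]},{"grip":1,"delta_pos":[0,0,0],"rotation":[0,0,-0.36]},{"grip":1,"delta_pos":[0,0,0],"rotation":[0,0,-0.41]}]'
python3 go.py J 0 -0.05 0.215 0
```

```text
clock: 18.3
tool_pos: [0.5492, -0.3357, 0.0344]
orientation: [-180.0, -0.0, -80.6]
force: [0.8, 0.5, 0.2]
opening: 0.0437
gripper_force: 0.0
shift [0.002 0.007 0.004] turn [-0.    -0.     0.005]
now jig 0.0632 -0.3245 z 0.0344 rpy [-180.    -0.   -80.6] F [0.8 0.5 0.2] open 0.0437 gf 0.0 q [-14.  29. -17.   0. -44.  24.] t 18.3
clock: 18.8
tool_pos: [0.5488, -0.3355, 0.0344]
orientation: [-180.0, -0.0, -80.6]
force: [-2.0, 2.3, 5.9]
opening: 0.0216
gripper_force: 30.0
shift [0.004 0.004 0.004] turn [-0.    -0.     0.004]
now jig 0.0628 -0.3243 z 0.0344 rpy [-180.    -0.   -80.6] F [-2.   2.3  5.9] open 0.0216 gf 30.0 q [-14.  29. -17.   0. -44.  23.] t 18.8
clock: 19.5
tool_pos: [0.5504, -0.3364, 0.2184]
orientation: [-179.7, -0.2, -80.6]
force: [0.4, -0.3, -0.8]
opening: 0.0215
gripper_force: 30.0
clock: 20.5
tool_pos: [0.5482, -0.3352, 0.2126]
orientation: [-180.0, 0.0, -5.6]
force: [-0.5, 0.3, -1.4]
opening: 0.0214
gripper_force: 30.0
shift [-0.621 -2.741 -0.022] turn [-0.     0.001  0.   ]
now jig 0.0622 -0.3241 z 0.2126 rpy [-180.     0.    -5.6] F [-0.5  0.3 -1.4] open 0.0214 gf 30.0 q [-14.  19.  -7.  -0. -65.  98.] t 20.5
```

```bash
python3 -m creep '[{"grip":1,"delta_pos":[-0.07,-0.35,0],"rotation":[0,0,0]},{"grip":1,"delta_pos":[-0.15,-0.7,0],"rotation":[0,0,0]},{"grip":1,"delta_pos":[-0.2,-0.91,0],"rotation":[0,0,0]}]' >/dev/null
python3 -m creep '[{"grip":1,"delta_pos":[-0.1,-0.45,0],"rotation":[0,0,0]},{"grip":1,"delta_pos":[-0.2,-0.91,0],"rotation":[0,0,0]},{"grip":1,"delta_pos":[-0.2,-0.91,0],"rotation":[0,0,0]}]' >/dev/null
python3 -m creep '[{"grip":1,"delta_pos":[-0.1,-0.45,0],"rotation":[0,0,0]},{"grip":1,"delta_pos":[-0.22,-0.91,0],"rotation":[0,0,0]},{"grip":1,"delta_pos":[-0.22,-0.91,0],"rotation":[0,0,0]},{"grip":1,"delta_pos":[-0.22,-0.91,0],"rotation":[0,0,0]},{"grip":1,"delta_pos":[-0.22,-0.91,0],"rotation":[0,0,0]}]' 
python3 go.py J 0 -0.05 0.107 0
cat > tip.py <<'E'
from h import *
s=snap('wrist');z=ctrl.get_obs()['tool_pos'][2]-.0126
c=s['color'];hsv=cv2.cvtColor(c,cv2.COLOR_RGB2HSV)
m=(((hsv[:,:,0]<9)|(hsv[:,:,0]>172))&(hsv[:,:,1]>110)&(hsv[:,:,2]>25))
rows=[r for r in range(400) if m[r,305:335].sum()>20];v=rows[0]
JO=np.array([.5182,-.0066]);a=np.radians(-5.64);R=np.array([[np.cos(a),np.sin(a)],[-np.sin(a),np.cos(a)]])
print('tip px',v,'held jig xy of far tip',(R@(on(s,(320,v),z)[:2]-JO)).round(4))
E
python3 tip.py
```

```text
clock: 21.6
tool_pos: [0.515, -0.058, 0.2132]
orientation: [180.0, 0.0, -5.9]
force: [-0.1, -0.2, -1.5]
opening: 0.0219
gripper_force: 30.0
shift [-0.018 -0.014  1.062] turn [ 0.     0.    -0.003]
now jig 0.0019 -0.0514 z 0.2132 rpy [180.    0.   -5.9] F [-0.1 -0.2 -1.5] open 0.0219 gf 30.0 q [ 15.   7. -22.  -0. -61.  69.] t 21.6
tip px 105 held jig xy of far tip [ 0.0848 -0.0531]
```

```bash
python3 -m creep '[{"grip":1,"delta_pos":[-0.045,0,0.3],"rotation":[0,0,0]},{"grip":1,"delta_pos":[-0.045,0,0.6],"rotation":[0,0,0]},{"grip":1,"delta_pos":[-0.045,0,0.85],"rotation":[0,0,0]},{"grip":1,"delta_pos":[-0.045,0,0.98],"rotation":[0,0,0]},{"grip":1,"delta_pos":[-0.045,0,0.98],"rotation":[0,0,0]}]' >/dev/null
python3 -m creep '[{"grip":1,"delta_pos":[0,0.05,0.08],"rotation":[0,0,0]},{"grip":1,"delta_pos":[0,0.1,0.08],"rotation":[0,0,0]},{"grip":1,"delta_pos":[0,0.17,0.08],"rotation":[0,0,0]},{"grip":1,"delta_pos":[0,0.25,0.08],"rotation":[0,0,0]}]'
python3 -m creep '[{"grip":1,"delta_pos":[0,0.06,0],"rotation":[0,0,0]},{"grip":1,"delta_pos":[0,0.12,0],"rotation":[0,0,0]},{"grip":1,"delta_pos":[0,0.12,0],"rotation":[0,0,0]}]'
python3 go.py J 0 -0.09 0.105 0
```

```text
clock: 22.55
tool_pos: [0.5085, -0.0824, 0.1083]
orientation: [-180.0, -0.1, -5.9]
force: [-0.7, 2.0, -0.1]
opening: 0.0216
gripper_force: 31.3
clock: 22.85
tool_pos: [0.5065, -0.0946, 0.1077]
orientation: [180.0, -0.0, -6.0]
force: [-0.2, -0.9, -0.8]
opening: 0.022
gripper_force: 30.0
shift [0.03  0.013 0.027] turn [ 0.    -0.    -0.004]
now jig -0.003 -0.0887 z 0.1077 rpy [180.  -0.  -6.] F [-0.2 -0.9 -0.8] open 0.022 gf 30.0 q [ 11.  14. -30.   0. -46.  73.] t 22.85
```

```bash
python3 -m creep '[{"grip":1,"delta_pos":[0,0,0.03],"rotation":[0,0,0]},{"grip":1,"delta_pos":[0,-0.02,0.03],"rotation":[0,0,0]},{"grip":0.68,"delta_pos":[0,-0.02,0.03],"rotation":[0,0,0]},{"grip":0.68,"delta_pos":[0,-0.02,0.03],"rotation":[0,0,0]},{"grip":0.68,"delta_pos":[0,-0.02,0.03],"rotation":[0,0,0]}]'
python3 -m creep '[{"grip":0.68,"delta_pos":[0,0,-0.3],"rotation":[0,0,0]},{"grip":0.68,"delta_pos":[0,0,-0.6],"rotation":[0,0,0]},{"grip":0.5,"delta_pos":[0,0,-0.95],"rotation":[0,0,0]},{"grip":0.5,"delta_pos":[0,0,-0.95],"rotation":[0,0,0]}]'
python3 go.py W 0.427 0.3298 0.2 -76.2
python3 - <<'E'
from h import *
s=snap('wrist','w3')
s=snap('top');girders(s)
E
```

```text
clock: 23.35
tool_pos: [0.507, -0.0916, 0.1045]
orientation: [-180.0, 0.0, -5.9]
force: [0.4, -0.3, 0.1]
opening: 0.0279
gripper_force: 0.0
clock: 23.75
tool_pos: [0.5097, -0.0917, 0.2044]
orientation: [-179.9, -0.5, -5.9]
force: [0.8, 0.2, 0.5]
opening: 0.0388
gripper_force: 0.0
shift [-1.254 -4.108  0.038] turn [-0.004 -0.004  0.781]
now jig -0.0001 -0.0855 z 0.2044 rpy [-179.9   -0.5   -5.9] F [0.8 0.2 0.5] open 0.0388 gf 0.0 q [ 12.   7. -23.   0. -59.  72.] t 23.75
px [245. 243.] xy 0.4264 0.33 size 0.155 0.018 yaw -76.6
px [394. 233.] xy 0.4567 -0.0972 size 0.052 0.023 yaw -1.2
px [410. 232.] xy 0.4591 -0.1445 size 0.061 0.024 yaw -6.1
px [238. 206.] xy 0.5336 0.3542 size 0.156 0.018 yaw 79.6
px [242. 148.] xy 0.707 0.3512 size 0.151 0.1 yaw 82.8
```

View pics/w3.png

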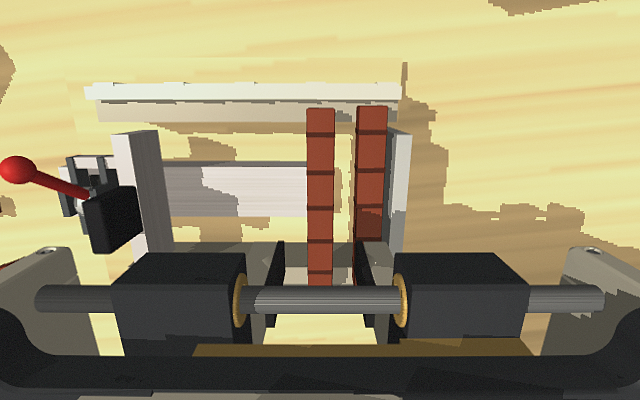

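Both girders are parallel on the ledges, tips at (320,108) and (372,106); girder 1 is near the stop. The lever is still free. Next, the girder at (0.427,0.330).

```bash
python3 -m creep '[{"grip":0.5,"delta_pos":[-0.1,-0.35,-0.1],"rotation":[0,0,0]},{"grip":0.5,"delta_pos":[-0.25,-0.82,-0.1],"rotation":[0,0,0]}]' >/dev/null
python3 -m creep '[{"grip":0.5,"delta_pos":[-0.12,-0.41,0],"rotation":[0,0,0]},{"grip":0.5,"delta_pos":[-0.25,-0.82,0],"rotation":[0,0,0]}]' >/dev/null
python3 -m creep '[{"grip":0.5,"delta_pos":[-0.12,-0.41,0],"rotation":[0,0,0]},{"grip":0.5,"delta_pos":[-0.25,-0.82,0],"rotation":[0,0,0]}]' >/dev/null
python3 -m creep '[{"grip":0.5,"delta_pos":[-0.12,-0.41,0],"rotation":[0,0,0]},{"grip":0.5,"delta_pos":[-0.25,-0.82,0],"rotation":[0,0,0]}]' >/dev/null
python3 -m creep '[{"grip":0.5,"delta_pos":[-0.12,-0.41,0],"rotation":[0,0,0]},{"grip":0.5,"delta_pos":[-0.25,-0.82,0],"rotation":[0,0,0]}]' >/dev/null
python3 -m creep '[{"grip":0.5,"delta_pos":[0,0,0],"rotation":[0,0,0.09]},{"grip":0.5,"delta_pos":[0,0,0],"rotation":[0,0,0.18]},{"grip":0.5,"delta_pos":[0,0,0],"rotation":[0,0,0.27]},{"grip":0.5,"delta_pos":[0,0,0],"rotation":[0,0,0.36]},{"grip":0.5,"delta_pos":[0,0,0],"rotation":[0,0,0.4]}]' >/dev/null
python3 -m creep '[{"grip":0.5,"delta_pos":[0,0,0],"rotation":[0,0,0.09]},{"grip":0.5,"delta_pos":[0,0,0],"rotation":[0,0,0.18]},{"grip":0.5,"delta_pos":[0,0,0],"rotation":[0,0,0.27]},{"grip":0.5,"delta_pos":[0,0,0],"rotation":[0,0,0.36]},{"grip":0.5,"delta_pos":[0,0,0],"rotation":[0,0,0.38]}]' >/dev/null
python3 -m creep '[{"grip":0.5,"delta_pos":[0,0,0],"rotation":[0,0,0]}]' >/dev/null
python3 go.py W 0.428 0.330 0.034 -76.4
python3 - <<'E'
from h import *
s=snap('wrist');girders(s)
E
```

```text
shift [-0.01  -0.041  1.742] turn [ 0.001 -0.001  0.003]
now jig -0.1262 0.3242 z 0.2082 rpy [ 1.799e+02 -1.000e-01 -7.610e+01] F [-0.5 -1.5  0.7] open 0.0439 gf 0.0 q [ 59.   9. -20.  -0. -61. -45.] t 25.95
px [215. 177.] xy 0.5348 0.3542 size 0.161 0.025 yaw 79.4
px [316. 180.] xy 0.429 0.3308 size 0.158 0.022 yaw -76.3
px [ 38. 137.] xy 0.7118 0.363 size 0.176 0.087 yaw 86.8
```

```bash
python3 -m creep '[{"grip":0.5,"delta_pos":[-0.01,-0.045,0.4],"rotation":[0,0,0]},{"grip":0.5,"delta_pos":[-0.01,-0.045,0.8],"rotation":[0,0,0]},{"grip":0.5,"delta_pos":[-0.01,-0.045,0.98],"rotation":[0,0,0]}]' >/dev/null
python3 -m creep '[{"grip":0.5,"delta_pos":[0,0,0.4],"rotation":[0,0,0]},{"grip":0.5,"delta_pos":[0,0,0.6],"rotation":[0,0,0]},{"grip":0.5,"delta_pos":[0,0,0.76],"rotation":[0,0,0]},{"grip":0.5,"delta_pos":[0,0,0.76],"rotation":[0,0,0]},{"grip":0.5,"delta_pos":[0,0,0.76],"rotation":[0,0,0]}]' >/dev/null
python3 go.py W 0.4285 0.3305 0.034 -76.3
python3 -m creep '[{"grip":1,"delta_pos":[0,0,0],"rotation":[0,0,0]},{"grip":1,"delta_pos":[0,0,0],"rotation":[0,0,0]},{"grip":1,"delta_pos":[0,0,0],"rotation":[0,0,0]},{"grip":1,"delta_pos":[0,0,0],"rotation":[0,0,0]},{"grip":1,"delta_pos":[0,0,0],"rotation":[0,0,0]}]'
python3 -m creep '[{"grip":1,"delta_pos":[0,0,-0.2],"rotation":[0,0,0]},{"grip":1,"delta_pos":[0,0,-0.5],"rotation":[0,0,0]},{"grip":1,"delta_pos":[0,0,-0.9],"rotation":[0,0,0]},{"grip":1,"delta_pos":[0,0,-0.9],"rotation":[0,0,0]}]' >/dev/null
python3 -m creep '[{"grip":1,"delta_pos":[0,0,-0.4],"rotation":[0,0,0]},{"grip":1,"delta_pos":[0,0,-0.8],"rotation":[0,0,0]},{"grip":1,"delta_pos":[0,0,-0.9],"rotation":[0,0,0]}]'
python3 -m creep '[{"grip":1,"delta_pos":[0,0,0],"rotation":[0,0,-0.09]},{"grip":1,"delta_pos":[0,0,0],"rotation":[0,0,-0.18]},{"grip":1,"delta_pos":[0,0,0],"rotation":[0,0,-0.27]},{"grip":1,"delta_pos":[0,0,0],"rotation":[0,0,-0.36]},{"grip":1,"delta_pos":[0,0,0],"rotation":[0,0,-0.4]}]' >/dev/null
python3 -m creep '[{"grip":1,"delta_pos":[0,0,0],"rotation":[0,0,-0.09]},{"grip":1,"delta_pos":[0,0,0],"rotation":[0,0,-0.18]},{"grip":1,"delta_pos":[0,0,0],"rotation":[0,0,-0.27]},{"grip":1,"delta_pos":[0,0,0],"rotation":[0,0,-0.36]},{"grip":1,"delta_pos":[0,0,0],"rotation":[0,0,-0.383]}]'
python3 go.py J -0.002 -0.033 0.215 0
```

```text
shift [0.002 0.006 0.014] turn [ 0.    -0.001  0.003]
now jig -0.1219 0.327 z 0.0354 rpy [ 1.80e+02 -1.00e-01 -7.61e+01] F [ 0.3 -0.6 -0.2] open 0.044 gf 0.0 q [ 58.  22. -30.   0. -38. -44.] t 26.8
clock: 27.3
tool_pos: [0.4291, 0.3311, 0.0362]
orientation: [-180.0, 0.0, -76.1]
force: [-3.2, -0.5, 5.7]
opening: 0.0216
gripper_force: 30.0
clock: 28.0
tool_pos: [0.4305, 0.3324, 0.2198]
orientation: [-179.7, 0.2, -76.1]
force: [0.8, 1.1, -1.7]
opening: 0.0218
gripper_force: 30.0
clock: 29.0
tool_pos: [0.4287, 0.3306, 0.2144]
orientation: [180.0, 0.1, -5.4]
force: [-0.6, 0.1, -1.5]
opening: 0.0218
gripper_force: 30.0
shift [ 1.185  3.603 -0.004] turn [0.001 0.001 0.003]
now jig -0.1222 0.3268 z 0.2144 rpy [ 1.8e+02  1.0e-01 -5.4e+00] F [-0.6  0.1 -1.5] open 0.0218 gf 30.0 q [ 58.  10. -19.  -0. -62.  26.] t 29.0
```

```bash
python3 -m creep '[{"grip":1,"delta_pos":[0.1,0.3,0],"rotation":[0,0,0]},{"grip":1,"delta_pos":[0.2,0.7,0],"rotation":[0,0,0]},{"grip":1,"delta_pos":[0.3,0.9,0],"rotation":[0,0,0]}]' >/dev/null
python3 -m creep '[{"grip":1,"delta_pos":[0.15,0.45,0],"rotation":[0,0,0]},{"grip":1,"delta_pos":[0.3,0.9,0],"rotation":[0,0,0]}]' >/dev/null
python3 -m creep '[{"grip":1,"delta_pos":[0.15,0.45,0],"rotation":[0,0,0]},{"grip":1,"delta_pos":[0.3,0.9,0],"rotation":[0,0,0]}]' >/dev/null
python3 -m creep '[{"grip":1,"delta_pos":[0.15,0.45,0],"rotation":[0,0,0]},{"grip":1,"delta_pos":[0.29,0.9,0],"rotation":[0,0,0]},{"grip":1,"delta_pos":[0.29,0.9,0],"rotation":[0,0,0]},{"grip":1,"delta_pos":[0.29,0.9,0],"rotation":[0,0,0]}]'
python3 go.py J -0.002 -0.033 0.108 0; python3 tip.py
```

```text
clock: 30.1
tool_pos: [0.5115, -0.0403, 0.2145]
orientation: [180.0, 0.1, -5.8]
force: [0.3, 0.3, -1.4]
opening: 0.0217
gripper_force: 30.0
shift [ 0.015 -0.013  1.064] turn [ 0.     0.001 -0.002]
now jig -0.0033 -0.0342 z 0.2145 rpy [ 1.8e+02  1.0e-01 -5.8e+00] F [ 0.3  0.3 -1.4] open 0.0217 gf 30.0 q [ 17.   7. -22.  -0. -61.  67.] t 30.1
tip px 111 held jig xy of far tip [ 0.0769 -0.0358]
```

```bash
python3 -m creep '[{"grip":1,"delta_pos":[0.04,-0.01,0.3],"rotation":[0,0,0]},{"grip":1,"delta_pos":[0.04,-0.01,0.6],"rotation":[0,0,0]},{"grip":1,"delta_pos":[0.04,-0.01,0.85],"rotation":[0,0,0]},{"grip":1,"delta_pos":[0.04,-0.01,0.97],"rotation":[0,0,0]},{"grip":1,"delta_pos":[0.04,-0.01,0.97],"rotation":[0,0,0]}]' >/dev/null
python3 -m creep '[{"grip":1,"delta_pos":[0,0.05,0.08],"rotation":[0,0,0]},{"grip":1,"delta_pos":[0,0.1,0.08],"rotation":[0,0,0]},{"grip":1,"delta_pos":[0,0.17,0.08],"rotation":[0,0,0]},{"grip":1,"delta_pos":[0,0.25,0.08],"rotation":[0,0,0]}]'
python3 -m creep '[{"grip":1,"delta_pos":[0,0.06,0],"rotation":[0,0,0]},{"grip":1,"delta_pos":[0,0.1,0],"rotation":[0,0,0]},{"grip":1,"delta_pos":[0,0.1,0],"rotation":[0,0,0]}]'
python3 go.py J 0 -0.068 0.1062 0
```

```text
clock: 31.05
tool_pos: [0.5142, -0.0638, 0.1114]
orientation: [-180.0, -0.1, -5.7]
force: [-0.4, 0.5, -0.8]
opening: 0.0216
gripper_force: 31.3
clock: 31.35
tool_pos: [0.5127, -0.0739, 0.1108]
orientation: [-180.0, -0.0, -5.7]
force: [0.4, -0.2, -1.8]
opening: 0.0214
gripper_force: 30.0
shift [-0.011  0.005  0.046] turn [-0.    -0.    -0.001]
now jig 0.0011 -0.0675 z 0.1108 rpy [-180.    -0.    -5.7] F [ 0.4 -0.2 -1.8] open 0.0214 gf 30.0 q [ 14.  14. -29.   0. -47.  71.] t 31.35
```

```bash
python3 -m creep '[{"grip":1,"delta_pos":[0,-0.02,0.045],"rotation":[0,0,0]},{"grip":1,"delta_pos":[0,-0.02,0.045],"rotation":[0,0,0]},{"grip":0.68,"delta_pos":[0,-0.02,0.045],"rotation":[0,0,0]},{"grip":0.68,"delta_pos":[0,-0.02,0.045],"rotation":[0,0,0]},{"grip":0.68,"delta_pos":[0,-0.02,0.045],"rotation":[0,0,0]}]'
python3 -m creep '[{"grip":0.68,"delta_pos":[0,0,-0.3],"rotation":[0,0,0]},{"grip":0.68,"delta_pos":[0,0,-0.6],"rotation":[0,0,0]},{"grip":0.5,"delta_pos":[0,0,-1],"rotation":[0,0,0]},{"grip":0.5,"delta_pos":[0,0,-1],"rotation":[0,0,0]}]'
python3 go.py W 0.5345 0.354 0.2 -100.5
python3 - <<'E'
from h import *
s=snap('wrist','w4')
s=snap('top');girders(s)
E
```

```text
clock: 31.85
tool_pos: [0.5129, -0.071, 0.1059]
orientation: [-180.0, 0.0, -5.6]
force: [-0.3, 1.3, 0.2]
opening: 0.028
gripper_force: 0.5
clock: 32.25
tool_pos: [0.5158, -0.0711, 0.2113]
orientation: [-179.9, -0.5, -5.6]
force: [-0.1, 0.1, -0.3]
opening: 0.039
gripper_force: 0.0
shift [-0.229 -4.249  0.116] turn [ 0.003 -0.005 -0.946]
now jig 0.0039 -0.0644 z 0.2113 rpy [-179.9   -0.5   -5.6] F [-0.1  0.1 -0.3] open 0.039 gf 0.0 q [ 14.   7. -22.   0. -60.  71.] t 32.25
px [387. 231.] xy 0.4626 -0.0773 size 0.058 0.021 yaw -4.9
px [407. 230.] xy 0.4648 -0.1363 size 0.078 0.053 yaw -7.5
px [238. 206.] xy 0.5335 0.3531 size 0.158 0.018 yaw 79.5
px [243. 148.] xy 0.7071 0.3514 size 0.15 0.101 yaw 83.8
```

View pics/w4.png

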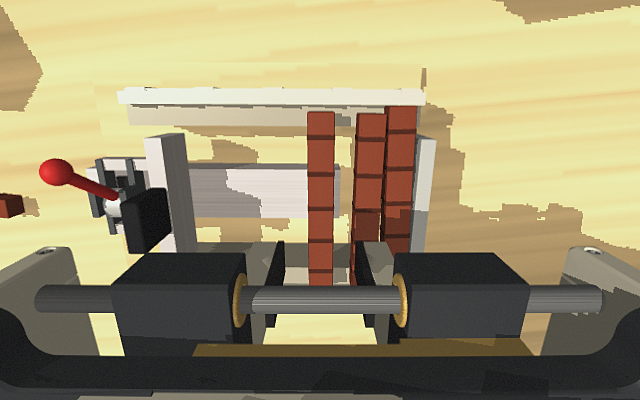

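Three girders lie on the ledges, tips at (320,113), (370,114) and (400,107). The lever is free. Last girder at (0.534,0.354).

```bash
python3 -m creep '[{"grip":0.5,"delta_pos":[0,-0.4,0],"rotation":[0,0,0]},{"grip":0.5,"delta_pos":[-0.05,-0.85,0],"rotation":[0,0,0]}]' >/dev/null
python3 -m creep '[{"grip":0.5,"delta_pos":[0,-0.42,0],"rotation":[0,0,0]},{"grip":0.5,"delta_pos":[-0.05,-0.85,0],"rotation":[0,0,0]}]' >/dev/null
python3 -m creep '[{"grip":0.5,"delta_pos":[0,-0.42,0],"rotation":[0,0,0]},{"grip":0.5,"delta_pos":[-0.05,-0.85,0],"rotation":[0,0,0]}]' >/dev/null
python3 -m creep '[{"grip":0.5,"delta_pos":[0,-0.42,0],"rotation":[0,0,0]},{"grip":0.5,"delta_pos":[-0.05,-0.85,0],"rotation":[0,0,0]}]' >/dev/null
python3 -m creep '[{"grip":0.5,"delta_pos":[0,-0.42,0],"rotation":[0,0,0]},{"grip":0.5,"delta_pos":[-0.03,-0.85,0],"rotation":[0,0,0]}]' >/dev/null
python3 -m creep '[{"grip":0.5,"delta_pos":[0,0,0],"rotation":[0,0,-0.09]},{"grip":0.5,"delta_pos":[0,0,0],"rotation":[0,0,-0.18]},{"grip":0.5,"delta_pos":[0,0,0],"rotation":[0,0,-0.27]},{"grip":0.5,"delta_pos":[0,0,0],"rotation":[0,0,-0.36]},{"grip":0.5,"delta_pos":[0,0,0],"rotation":[0,0,-0.45]}]' >/dev/null
python3 -m creep '[{"grip":0.5,"delta_pos":[0,0,0],"rotation":[0,0,-0.09]},{"grip":0.5,"delta_pos":[0,0,0],"rotation":[0,0,-0.18]},{"grip":0.5,"delta_pos":[0,0,0],"rotation":[0,0,-0.27]},{"grip":0.5,"delta_pos":[0,0,0],"rotation":[0,0,-0.36]},{"grip":0.5,"delta_pos":[0,0,0],"rotation":[0,0,-0.45]}]' >/dev/null
python3 -m creep '[{"grip":0.5,"delta_pos":[0,0,0],"rotation":[0,0,-0.046]},{"grip":0.5,"delta_pos":[0,0,0],"rotation":[0,0,-0.046]},{"grip":0.5,"delta_pos":[0,0,0],"rotation":[0,0,-0.046]}]' >/dev/null
python3 go.py W 0.5345 0.354 0.034 79.5
python3 - <<'E'
from h import *
s=snap('wrist','w5');girders(s)
s=snap('scene')
c=s['color'];h=cv2.cvtColor(c,cv2.COLOR_RGB2HSV)
for v,z in(((380,260),.06),((378,276),.06)):print(on(s,v,z))
E
```

```text
shift [0.012 0.03  1.708] turn [-0.001  0.001 -0.002]
now jig -0.0221 0.3598 z 0.2048 rpy [-1.799e+02  1.000e-01  7.930e+01] F [ 0.3 -0.6 -0. ] open 0.0439 gf 0.0 q [ 51.  19.  -8.  -0. -64. 118.] t 34.65
px [323. 174.] xy 0.5372 0.3558 size 0.157 0.022 yaw 79.4
px [502. 169.] xy 0.7215 0.3142 size 0.179 0.125 yaw 82.3
[0.69216507 0.26440692 0.06      ]
[0.74811418 0.26435253 0.06      ]
```

View pics/w5.png

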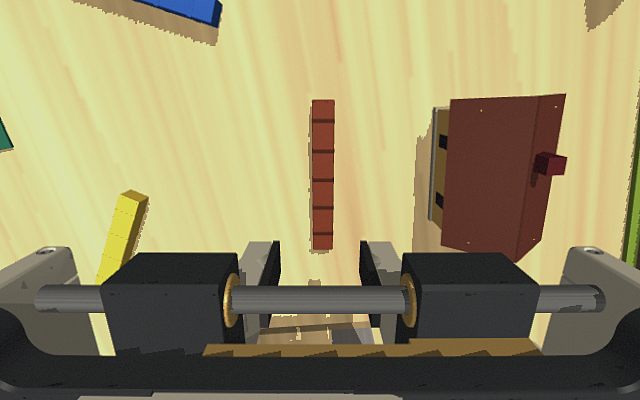

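The girder is upright in the image at (323,174); the house is to the right, with its near eave line running from (443,240) to (452,98). Checking the clearance for the gripper body.

```bash
python3 - <<'E'
from h import *
from scipy.spatial.transform import Rotation as Ro
s=snap('wrist');o=ctrl.get_obs();T=Ro.from_euler('xyz',o['orientation'],degrees=True)
for uv,z in[((443,240),.055),((443,240),.075),((452,98),.055),((452,98),.075),((538,96),.1),((516,263),.1),((431,215),.0)]:
    print(uv,z,T.inv().apply(on(s,uv,z)-o['tool_pos']).round(4))
print(T.inv().apply(np.array([.5365,.3550,.034])-o['tool_pos']).round(4)*10)
E
```

```text
(443, 240) 0.055 [-0.0504  0.1248  0.1505]
(443, 240) 0.075 [-0.0412  0.1162  0.1305]
(452, 98) 0.055 [0.0838 0.1168 0.1505]
(452, 98) 0.075 [0.0837 0.1088 0.1305]
(538, 96) 0.1 [0.0853 0.1619 0.1055]
(516, 263) 0.1 [-0.0514  0.1714  0.1055]
(431, 215) 0.0 [-0.0443  0.1307  0.2055]
[0.022 0.045 1.716]
```

Clearance is about 10 mm, so I'll descend.

```bash
python3 -m creep '[{"grip":0.5,"delta_pos":[0.02,0.035,0.4],"rotation":[0,0,0]},{"grip":0.5,"delta_pos":[0.02,0.035,0.8],"rotation":[0,0,0]},{"grip":0.5,"delta_pos":[0.02,0.035,0.98],"rotation":[0,0,0]}]' >/dev/null
python3 -m creep '[{"grip":0.5,"delta_pos":[0,0,0.3],"rotation":[0,0,0]},{"grip":0.5,"delta_pos":[0,0,0.5],"rotation":[0,0,0]},{"grip":0.5,"delta_pos":[0,0,0.71],"rotation":[0,0,0]},{"grip":0.5,"delta_pos":[0,0,0.71],"rotation":[0,0,0]},{"grip":0.5,"delta_pos":[0,0,0.71],"rotation":[0,0,0]}]' >/dev/null
python3 go.py W 0.5365 0.355 0.034 79.5
python3 -m creep '[{"grip":1,"delta_pos":[0,0,0],"rotation":[0,0,0]},{"grip":1,"delta_pos":[0,0,0],"rotation":[0,0,0]},{"grip":1,"delta_pos":[0,0,0],"rotation":[0,0,0]},{"grip":1,"delta_pos":[0,0,0],"rotation":[0,0,0]},{"grip":1,"delta_pos":[0,0,0],"rotation":[0,0,0]}]'
python3 -m creep '[{"grip":1,"delta_pos":[0,0,-0.2],"rotation":[0,0,0]},{"grip":1,"delta_pos":[0,0,-0.5],"rotation":[0,0,0]},{"grip":1,"delta_pos":[0,0,-0.9],"rotation":[0,0,0]},{"grip":1,"delta_pos":[0,0,-0.9],"rotation":[0,0,0]}]' >/dev/null
python3 -m creep '[{"grip":1,"delta_pos":[0,0,-0.4],"rotation":[0,0,0]},{"grip":1,"delta_pos":[0,0,-0.8],"rotation":[0,0,0]},{"grip":1,"delta_pos":[0,0,-0.9],"rotation":[0,0,0]}]'
python3 -m creep '[{"grip":1,"delta_pos":[0,0,0],"rotation":[0,0,0.09]},{"grip":1,"delta_pos":[0,0,0],"rotation":[0,0,0.18]},{"grip":1,"delta_pos":[0,0,0],"rotation":[0,0,0.27]},{"grip":1,"delta_pos":[0,0,0],"rotation":[0,0,0.36]},{"grip":1,"delta_pos":[0,0,0],"rotation":[0,0,0.45]}]' >/dev/null
python3 -m creep '[{"grip":1,"delta_pos":[0,0,0],"rotation":[0,0,0.09]},{"grip":1,"delta_pos":[0,0,0],"rotation":[0,0,0.18]},{"grip":1,"delta_pos":[0,0,0],"rotation":[0,0,0.27]},{"grip":1,"delta_pos":[0,0,0],"rotation":[0,0,0.36]},{"grip":1,"delta_pos":[0,0,0],"rotation":[0,0,0.45]}]' >/dev/null
python3 -m creep '[{"grip":1,"delta_pos":[0,0,0],"rotation":[0,0,0.044]},{"grip":1,"delta_pos":[0,0,0],"rotation":[0,0,0.044]},{"grip":1,"delta_pos":[0,0,0],"rotation":[0,0,0.044]}]'
python3 go.py J 0 -0.013 0.215 0
```

```text
shift [-0.001  0.008  0.031] turn [-0.  0. -0.]
now jig -0.0181 0.3618 z 0.0371 rpy [-180.     0.    79.5] F [0.6 0.3 0.2] open 0.0438 gf 0.0 q [ 51.  29. -17.   0. -44. 119.] t 35.6
clock: 36.1
tool_pos: [0.536, 0.3556, 0.038]
orientation: [180.0, -0.1, 79.5]
force: [-1.5, -0.4, 6.3]
opening: 0.0215
gripper_force: 30.0
clock: 36.8
tool_pos: [0.5373, 0.3565, 0.2219]
orientation: [179.7, -0.3, 79.5]
force: [0.3, 0.1, -0.4]
opening: 0.0214
gripper_force: 30.0
clock: 38.1
tool_pos: [0.5355, 0.3551, 0.2165]
orientation: [180.0, 0.0, -5.4]
force: [-0.2, 1.0, -1.1]
opening: 0.0214
gripper_force: 30.0
shift [0.165 3.748 0.017] turn [0.    0.    0.003]
now jig -0.0183 0.3617 z 0.2165 rpy [180.    0.   -5.4] F [-0.2  1.  -1.1] open 0.0214 gf 30.0 q [ 51.  19.  -6.  -0. -65.  34.] t 38.1
```

```bash
python3 -m creep '[{"grip":1,"delta_pos":[0,0.3,0],"rotation":[0,0,0]},{"grip":1,"delta_pos":[0.02,0.6,0],"rotation":[0,0,0]},{"grip":1,"delta_pos":[0.04,0.93,0],"rotation":[0,0,0]}]' >/dev/null
python3 -m creep '[{"grip":1,"delta_pos":[0.02,0.45,0],"rotation":[0,0,0]},{"grip":1,"delta_pos":[0.04,0.93,0],"rotation":[0,0,0]}]' >/dev/null
python3 -m creep '[{"grip":1,"delta_pos":[0.02,0.45,0],"rotation":[0,0,0]},{"grip":1,"delta_pos":[0.04,0.93,0],"rotation":[0,0,0]}]' >/dev/null
python3 -m creep '[{"grip":1,"delta_pos":[0.02,0.45,0],"rotation":[0,0,0]},{"grip":1,"delta_pos":[0.04,0.94,0],"rotation":[0,0,0]},{"grip":1,"delta_pos":[0.04,0.94,0],"rotation":[0,0,0]},{"grip":1,"delta_pos":[0.04,0.94,0],"rotation":[0,0,0]}]'
python3 go.py J 0 -0.013 0.108 0; sed -i 's/-\.0126/-.016/' tip.py; python3 tip.py
```

```text
clock: 39.2
tool_pos: [0.5158, -0.0188, 0.2171]
orientation: [-180.0, -0.0, -5.6]
force: [0.0, -0.2, -0.9]
opening: 0.0217
gripper_force: 30.0
shift [0.012 0.007 1.091] turn [-0.    -0.     0.001]
now jig -0.0012 -0.0123 z 0.2171 rpy [-180.    -0.    -5.6] F [ 0.  -0.2 -0.9] open 0.0217 gf 30.0 q [ 20.   7. -22.  -0. -61.  65.] t 39.2
tip px 106 held jig xy of far tip [ 0.0812 -0.0135]
```

```bash
python3 -m creep '[{"grip":1,"delta_pos":[0,0,0.3],"rotation":[0,0,0]},{"grip":1,"delta_pos":[0,0,0.6],"rotation":[0,0,0]},{"grip":1,"delta_pos":[0,0,0.85],"rotation":[0,0,0]},{"grip":1,"delta_pos":[0,0,0.97],"rotation":[0,0,0]},{"grip":1,"delta_pos":[0,0,0.97],"rotation":[0,0,0]}]' >/dev/null
python3 -m creep '[{"grip":1,"delta_pos":[0,0,0.06],"rotation":[0,0,0]},{"grip":1,"delta_pos":[0,0,0.11],"rotation":[0,0,0]},{"grip":1,"delta_pos":[0,0,0.11],"rotation":[0,0,0]}]'
python3 -m creep '[{"grip":0.68,"delta_pos":[0,0,0],"rotation":[0,0,0]},{"grip":0.68,"delta_pos":[0,0,0],"rotation":[0,0,0]},{"grip":0.68,"delta_pos":[0,0,-0.2],"rotation":[0,0,0]},{"grip":0.68,"delta_pos":[0,0,-0.5],"rotation":[0,0,0]},{"grip":0.5,"delta_pos":[0,0,-1],"rotation":[0,0,0]}]'
python3 -m creep '[{"grip":0.5,"delta_pos":[0,-0.4,0],"rotation":[0,0,0]},{"grip":0.6,"delta_pos":[0,-0.85,0],"rotation":[0,0,0]},{"grip":0.6,"delta_pos":[0,-0.85,0],"rotation":[0,0,0]}]'
python3 go.py J -0.01 0.0685 0.127 0
python3 - <<'E'
from h import *
s=snap('wrist','w6')
E
```

```text
clock: 40.05
tool_pos: [0.5161, -0.0174, 0.1092]
orientation: [-180.0, -0.0, -5.5]
force: [-0.4, -0.8, -1.3]
opening: 0.0212
gripper_force: 30.0
clock: 40.55
tool_pos: [0.5144, -0.018, 0.2082]
orientation: [179.9, 0.3, -5.5]
force: [1.6, 1.0, 0.5]
opening: 0.0319
gripper_force: 0.0
clock: 40.85
tool_pos: [0.5252, 0.0706, 0.2102]
orientation: [-179.9, -0.1, -5.3]
force: [-0.7, -0.6, -0.6]
opening: 0.0357
gripper_force: 0.0
shift [-0.096  0.091  0.831] turn [-0.001 -0.002  0.004]
now jig -0.0007 0.0775 z 0.2102 rpy [-1.799e+02 -1.000e-01 -5.300e+00] F [-0.7 -0.6 -0.6] open 0.0357 gf 0.0 q [ 29.   9. -21.   0. -60.  56.] t 40.85
```

View pics/w6.png

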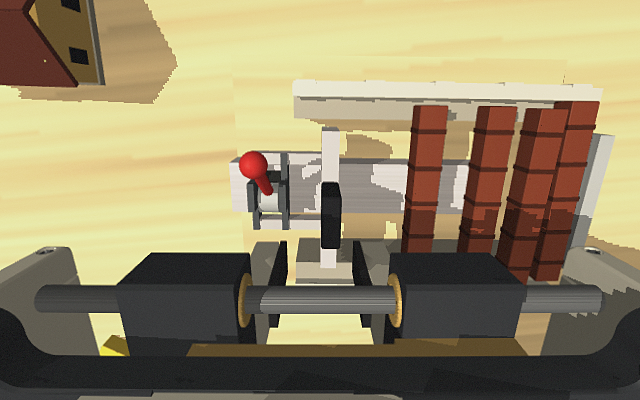

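All four girders lie on the ledges (tips at (430,107), (495,108), (546,111) and (578,103)). The tab is at (330,215) and the lever ball at (253,165), still free. I'll grip the tab and push the fence up.

```bash
python3 -m creep '[{"grip":0.6,"delta_pos":[-0.1,0.09,0.3],"rotation":[0,0,0.004]},{"grip":0.6,"delta_pos":[-0.1,0.09,0.6],"rotation":[0,0,0.004]},{"grip":0.6,"delta_pos":[-0.1,0.09,0.83],"rotation":[0,0,0.004]},{"grip":0.6,"delta_pos":[-0.1,0.09,0.83],"rotation":[0,0,0.004]}]'>/dev/null
python3 -m creep '[{"grip":1,"delta_pos":[0,0,0],"rotation":[0,0,0]},{"grip":1,"delta_pos":[0,0,0],"rotation":[0,0,0]},{"grip":1,"delta_pos":[0,0,0],"rotation":[0,0,0]},{"grip":1,"delta_pos":[0,0,0],"rotation":[0,0,0]},{"grip":1,"delta_pos":[0,0,0],"rotation":[0,0,0]}]'
python3 go.py J -0.01 -0.04 0.127 0
```

```text
clock: 41.8
tool_pos: [0.5143, 0.0594, 0.1275]
orientation: [-179.9, -0.1, -5.8]
force: [-1.8, 1.6, 6.4]
opening: 0.014
gripper_force: 30.0
shift [0.007 1.053 0.004] turn [-0.001 -0.002 -0.002]
now jig -0.0104 0.0653 z 0.1275 rpy [-1.799e+02 -1.000e-01 -5.800e+00] F [-1.8  1.6  6.4] open 0.014 gf 30.0 q [ 28.  12. -28.   0. -49.  56.] t 41.8
```

```bash
python3 -m creep '[{"grip":1,"delta_pos":[0,0.08,0],"rotation":[0,0,0]},{"grip":1,"delta_pos":[0,0.18,0],"rotation":[0,0,0]},{"grip":1,"delta_pos":[0,0.28,0],"rotation":[0,0,0]},{"grip":1,"delta_pos":[0,0.38,0],"rotation":[0,0,0]},{"grip":1,"delta_pos":[0,0.48,0],"rotation":[0,0,0]}]'
python3 -m creep '[{"grip":1,"delta_pos":[0,0.08,0],"rotation":[0,0,0]},{"grip":1,"delta_pos":[0,0.16,0],"rotation":[0,0,0]},{"grip":1,"delta_pos":[0,0.24,0],"rotation":[0,0,0]},{"grip":1,"delta_pos":[0,0.32,0],"rotation":[0,0,0]},{"grip":1,"delta_pos":[0,0.4,0],"rotation":[0,0,0]}]'
python3 -m creep '[{"grip":1,"delta_pos":[0,0.05,0],"rotation":[0,0,0]},{"grip":1,"delta_pos":[0,0.1,0],"rotation":[0,0,0]},{"grip":1,"delta_pos":[0,0.15,0],"rotation":[0,0,0]},{"grip":1,"delta_pos":[0,0.2,0],"rotation":[0,0,0]}]'
python3 go.py J -0.01 -0.05 0.127 0
```

```text
clock: 42.3
tool_pos: [0.5093, 0.0114, 0.1275]
orientation: [-179.9, -0.1, -5.8]
force: [-0.7, 2.8, 7.6]
opening: 0.0135
gripper_force: 30.0
clock: 42.8
tool_pos: [0.5051, -0.0284, 0.1275]
orientation: [-179.9, -0.1, -5.8]
force: [-1.7, 2.1, 8.2]
opening: 0.0138
gripper_force: 30.0
clock: 43.2
tool_pos: [0.5031, -0.0481, 0.1275]
orientation: [-179.9, -0.1, -5.8]
force: [-2.6, 4.1, 8.5]
opening: 0.0145
gripper_force: 30.0
shift [0.01  0.072 0.005] turn [-0.001 -0.001 -0.002]
now jig -0.011 -0.0428 z 0.1275 rpy [-1.799e+02 -1.000e-01 -5.800e+00] F [-2.6  4.1  8.5] open 0.0145 gf 30.0 q [ 17.  11. -30.   0. -49.  67.] t 43.2
```

```bash
python3 -m creep '[{"grip":1,"delta_pos":[0,0.02,0],"rotation":[0,0,0]},{"grip":1,"delta_pos":[0,0.04,0],"rotation":[0,0,0]},{"grip":1,"delta_pos":[0,0.04,0],"rotation":[0,0,0]}]' | grep -E 'tool|force'
python3 -m creep '[{"grip":1,"delta_pos":[0,0.01,0],"rotation":[0,0,0]},{"grip":1,"delta_pos":[0,0.02,0],"rotation":[0,0,0]},{"grip":1,"delta_pos":[0,0.02,0],"rotation":[0,0,0]}]' | grep -E 'tool|force'
python3 go.py J -0.01 -0.05 0.127 0
```

```text
tool_pos: [0.5026, -0.0522, 0.1275]
force: [-2.2, 2.8, 8.4]
gripper_force: 30.0
tool_pos: [0.5025, -0.0539, 0.1275]
force: [-3.1, 3.2, 8.9]
gripper_force: 30.0
shift [0.01  0.013 0.005] turn [-0.001 -0.001 -0.002]
now jig -0.011 -0.0487 z 0.1275 rpy [-1.799e+02 -1.000e-01 -5.800e+00] F [-3.1  3.2  8.9] open 0.0138 gf 30.0 q [ 16.  11. -30.   0. -49.  68.] t 43.8
```

```bash
python3 -m creep '[{"grip":1,"delta_pos":[0,0.01,0],"rotation":[0,0,0]},{"grip":1,"delta_pos":[0,0.01,0],"rotation":[0,0,0]}]' | grep -E 'tool|force:'
python3 -m creep '[{"grip":1,"delta_pos":[0,0.01,0],"rotation":[0,0,0]},{"grip":1,"delta_pos":[0,0.01,0],"rotation":[0,0,0]}]' | grep -E 'tool|force:'
python3 -m creep '[{"grip":1,"delta_pos":[0,0.01,0],"rotation":[0,0,0]},{"grip":1,"delta_pos":[0,0.01,0],"rotation":[0,0,0]}]' | grep -E 'tool|force:'
python3 go.py J -0.01 -0.05 0.127 0
```

```text
tool_pos: [0.5024, -0.0545, 0.1275]
force: [-2.9, 6.9, 8.0]
gripper_force: 30.0
tool_pos: [0.5024, -0.0546, 0.1275]
force: [-4.3, 12.3, 10.3]
gripper_force: 30.0
tool_pos: [0.5024, -0.0547, 0.1275]
force: [-5.7, 18.9, 10.6]
gripper_force: 30.0
shift [0.01  0.006 0.005] turn [-0.003 -0.002 -0.002]
now jig -0.011 -0.0494 z 0.1275 rpy [-179.8   -0.2   -5.8] F [-5.7 18.9 10.6] open 0.0139 gf 30.0 q [ 16.  11. -30.  -0. -49.  68.] t 44.4
```

```bash
python3 -m creep '[{"grip":0.6,"delta_pos":[0,-0.03,0],"rotation":[0,0,0]},{"grip":0.6,"delta_pos":[0,-0.03,0],"rotation":[0,0,0]},{"grip":0.6,"delta_pos":[0,-0.03,-0.3],"rotation":[0,0,0]},{"grip":0.6,"delta_pos":[0,-0.03,-0.7],"rotation":[0,0,0]},{"grip":0.6,"delta_pos":[0,-0.03,-0.95],"rotation":[0,0,0]}]'
python3 -m creep '[{"grip":1,"delta_pos":[0.4,-0.25,0],"rotation":[0,0,0]},{"grip":1,"delta_pos":[0.8,-0.5,0],"rotation":[0,0,0]},{"grip":1,"delta_pos":[0.96,-0.52,0],"rotation":[0,0,0]},{"grip":1,"delta_pos":[0.96,-0.52,0],"rotation":[0,0,0]}]'
python3 go.py J 0.085 0.0056 0.134 0
python3 - <<'E'
from h import *
s=snap('wrist','w7')
E
```

```text
clock: 44.9
tool_pos: [0.5021, -0.0548, 0.2235]
orientation: [180.0, -0.1, -5.8]
force: [0.9, 0.0, -0.4]
opening: 0.0346
gripper_force: 0.0
clock: 45.3
tool_pos: [0.604, -0.0123, 0.2199]
orientation: [179.9, 0.1, -5.8]
force: [-1.3, 0.6, 0.2]
opening: 0.0088
gripper_force: 0.0
shift [-0.008 -0.029  0.859] turn [ 0.001  0.001 -0.002]
now jig 0.086 0.0028 z 0.2199 rpy [ 1.799e+02  1.000e-01 -5.800e+00] F [-1.3  0.6  0.2] open 0.0088 gf 0.0 q [ 17.  15. -11.   0. -64.  67.] t 45.3
```

View pics/w7.png

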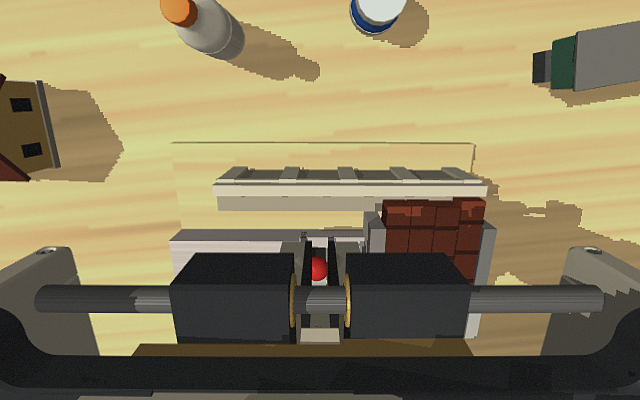

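The four girders lie packed side by side at (435,225) with no gaps. The ball shows at (318,267) between the fingers, and the bystanders are in place. Lower on the far side of the ball and push to -x.

```bash
python3 -m creep '[{"grip":1,"delta_pos":[0.02,-0.02,0.3],"rotation":[0,0,0]},{"grip":1,"delta_pos":[0.02,-0.02,0.6],"rotation":[0,0,0]},{"grip":1,"delta_pos":[0.02,-0.02,0.86],"rotation":[0,0,0]},{"grip":1,"delta_pos":[0.02,-0.02,0.86],"rotation":[0,0,0]}]'
python3 -m creep '[{"grip":1,"delta_pos":[-0.15,0,0],"rotation":[0,0,0]},{"grip":1,"delta_pos":[-0.3,0,0],"rotation":[0,0,0]},{"grip":1,"delta_pos":[-0.4,0,0],"rotation":[0,0,0]},{"grip":1,"delta_pos":[-0.5,0,0],"rotation":[0,0,0]},{"grip":1,"delta_pos":[-0.6,0,0],"rotation":[0,0,0]}]'
python3 -m creep '[{"grip":1,"delta_pos":[-0.08,0,0],"rotation":[0,0,0]},{"grip":1,"delta_pos":[-0.16,0,0],"rotation":[0,0,0]},{"grip":1,"delta_pos":[-0.24,0,0],"rotation":[0,0,0]},{"grip":1,"delta_pos":[-0.32,0,0],"rotation":[0,0,0]},{"grip":1,"delta_pos":[-0.38,0,0],"rotation":[0,0,0]}]'
python3 go.py J -0.016 0.0056 0.134 0
```

```text
clock: 45.75
tool_pos: [0.6012, -0.0117, 0.1317]
orientation: [179.9, 0.4, -5.9]
force: [0.2, -0.4, -0.2]
opening: 0.0002
gripper_force: 0.0
clock: 46.25
tool_pos: [0.5458, -0.0043, 0.1371]
orientation: [-179.9, -0.2, -5.8]
force: [2.9, -0.5, 2.8]
opening: 0.0004
gripper_force: 1.5
clock: 46.75
tool_pos: [0.5068, -0.0006, 0.1349]
orientation: [-180.0, -0.0, -5.8]
force: [5.2, -0.1, -1.0]
opening: 0.0004
gripper_force: 2.2
shift [-0.04  -0.007  0.009] turn [-0.    -0.    -0.002]
now jig -0.012 0.0049 z 0.1349 rpy [-180.    -0.    -5.8] F [ 5.2 -0.1 -1. ] open 0.0004 gf 2.2 q [ 22.  11. -29.   0. -50.  62.] t 46.75
```

```bash
python3 -m creep '[{"grip":1,"delta_pos":[-0.03,0,0],"rotation":[0,0,0]},{"grip":1,"delta_pos":[-0.03,0,0],"rotation":[0,0,0]}]'| grep -E 'tool|force:'
python3 -m creep '[{"grip":1,"delta_pos":[-0.02,0,0],"rotation":[0,0,0]},{"grip":1,"delta_pos":[-0.02,0,0],"rotation":[0,0,0]}]'| grep -E 'tool|force:'
python3 go.py J -0.016 0.0056 0.134 0
```

```text
tool_pos: [0.5038, -0.0003, 0.135]
force: [2.9, -0.2, 0.2]
gripper_force: 1.4
tool_pos: [0.5024, -0.0001, 0.1351]
force: [4.3, 0.9, -1.4]
gripper_force: 1.8
shift [ 0.004 -0.007  0.011] turn [-0.    -0.    -0.002]
now jig -0.0164 0.0049 z 0.1351 rpy [-180.    -0.    -5.8] F [ 4.3  0.9 -1.4] open 0.0003 gf 1.8 q [ 22.  11. -30.   0. -50.  62.] t 47.15
```

```bash
python3 -m creep '[{"grip":1,"delta_pos":[-0.015,0,0],"rotation":[0,0,0]},{"grip":1,"delta_pos":[-0.015,0,0],"rotation":[0,0,0]}]'| grep -E 'tool|force:'
python3 -m creep '[{"grip":1,"delta_pos":[-0.015,0,0],"rotation":[0,0,0]},{"grip":1,"delta_pos":[-0.015,0,0],"rotation":[0,0,0]}]'| grep -E 'tool|force:'
python3 -m creep '[{"grip":1,"delta_pos":[-0.015,0,0],"rotation":[0,0,0]},{"grip":1,"delta_pos":[-0.015,0,0],"rotation":[0,0,0]}]'| grep -E 'tool|force:'
python3 go.py J -0.016 0.0056 0.134 0
```

```text
tool_pos: [0.501, 0.0001, 0.1351]
force: [3.7, 0.2, -1.1]
gripper_force: 1.9
tool_pos: [0.4994, 0.0002, 0.1351]
force: [5.5, -0.1, -0.6]
gripper_force: 1.9
tool_pos: [0.498, 0.0003, 0.1352]
force: [4.6, -0.5, -0.1]
gripper_force: 2.0
shift [ 0.048 -0.007  0.012] turn [-0.    -0.    -0.002]
now jig -0.0208 0.0049 z 0.1352 rpy [-180.    -0.    -5.8] F [ 4.6 -0.5 -0.1] open 0.0008 gf 2.0 q [ 23.  10. -30.   0. -50.  61.] t 47.75
```

```bash
python3 -m creep '[{"grip":1,"delta_pos":[-0.015,0,0],"rotation":[0,0,0]},{"grip":1,"delta_pos":[-0.015,0,0],"rotation":[0,0,0]}]'| grep -E 'tool|force:'
python3 -m creep '[{"grip":1,"delta_pos":[-0.015,0,0],"rotation":[0,0,0]},{"grip":1,"delta_pos":[-0.015,0,0],"rotation":[0,0,0]}]'| grep -E 'tool|force:'
python3 go.py J -0.016 0.0056 0.134 0
```

```text
tool_pos: [0.4974, 0.0006, 0.1355]
force: [7.0, -0.7, -1.0]
gripper_force: 3.0
tool_pos: [0.4969, 0.0009, 0.1359]
force: [9.3, -1.8, -0.7]
gripper_force: 4.0
shift [ 0.06  -0.003  0.019] turn [-0.    -0.002 -0.002]
now jig -0.022 0.0054 z 0.1359 rpy [-180.    -0.2   -5.8] F [ 9.3 -1.8 -0.7] open 0.0005 gf 4.0 q [ 23.  10. -30.   0. -49.  61.] t 48.15
```

Force climbs without travel: the lever is at its locked stop. Back off, lift, move clear and look.

```bash
python3 -m creep '[{"grip":1,"delta_pos":[0.15,0,0],"rotation":[0,0,0]},{"grip":1,"delta_pos":[0.3,0,-0.1],"rotation":[0,0,0]},{"grip":1,"delta_pos":[0.3,0,-0.5],"rotation":[0,0,0]},{"grip":1,"delta_pos":[0.3,0,-0.95],"rotation":[0,0,0]}]' >/dev/null
python3 -m creep '[{"grip":1,"delta_pos":[-0.3,-0.4,-0.3],"rotation":[0,0,0]},{"grip":1,"delta_pos":[-0.6,-0.9,-0.3],"rotation":[0,0,0]}]' >/dev/null
python3 -m creep '[{"grip":1,"delta_pos":[-0.3,-0.4,0],"rotation":[0,0,0]},{"grip":1,"delta_pos":[-0.3,-0.9,0],"rotation":[0,0,0]}]' >/dev/null
python3 -m creep '[{"grip":1,"delta_pos":[0,-0.4,0],"rotation":[0,0,0]},{"grip":1,"delta_pos":[0,-0.9,0],"rotation":[0,0,0]}]' >/dev/null
python3 -m creep '[{"grip":1,"delta_pos":[0,-0.4,0],"rotation":[0,0,0]},{"grip":1,"delta_pos":[0,-0.9,0],"rotation":[0,0,0]},{"grip":1,"delta_pos":[0,-0.9,0],"rotation":[0,0,0]},{"grip":1,"delta_pos":[0,-0.9,0],"rotation":[0,0,0]}]'
python3 - <<'E'
from h import *
s=snap('top')
t=s['color'][165:270,295:435]
cv2.imwrite('pics/end.png',cv2.resize(t,None,fx=5.5,fy=5.5,interpolation=cv2.INTER_CUBIC)[:,:,::-1])
h=cv2.cvtColor(s['color'],cv2.COLOR_RGB2HSV)
E
```

```text
clock: 49.55
tool_pos: [0.4771, 0.3509, 0.2572]
orientation: [179.8, 0.2, -5.8]
force: [-0.8, 0.1, -0.1]
opening: 0.0004
gripper_force: 0.0
```

View pics/end.png

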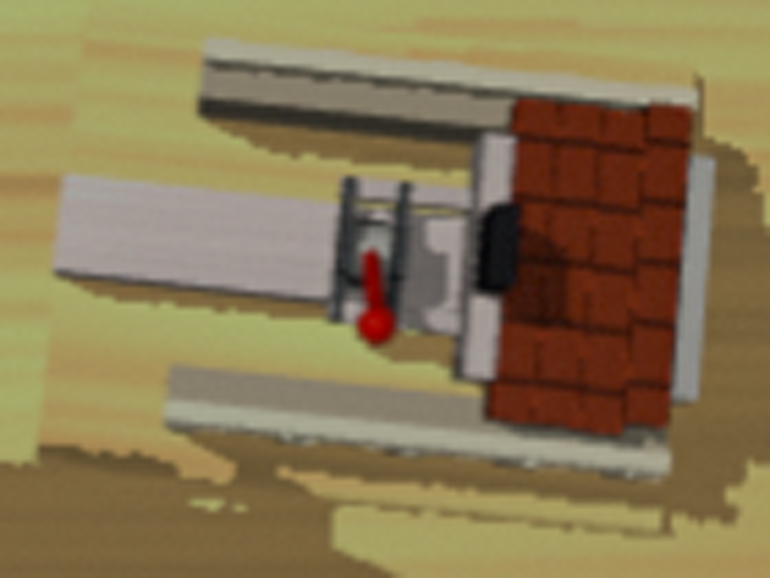

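The four girders are packed between the stop (700,280) and the fence (490,255), both ends on the ledges. The lever ball at (376,325) leans to -x just as it did when locked at the start. Handing in.

```bash
python3 -c "
from plant import ctrl
print(ctrl.close_job())"
```

```text
the job is handed in; nothing more can be done
None
```

The job is handed in: the last top view shows all four girders snug side by side on the ledges between stop and fence, and the cam lever back in its locked position. The house, wagon, glue and paint pot were not touched; the hand-in returned no verdict.

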